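# Carry the test ball on its dish to the bench magnifier

### The job

Push the steel ball slowly along the two drying rods with the spatula's tip until it drops into the dish at their end, never touching the ball with the gripper, and lay the spatula flat on the worktop again. Then lift the dish by its handle, carry it level so that the ball stays in it, and finish while still holding it, level and still, centred under the magnifier's lens with the ball about 90 mm below the glass. Do not bump the magnifier or push the other things on the worktop about.

Things in the scene. Friction and masses are not known exactly. Their poses are not given: they have to be found in the camera images.
- rack: Fixed white drying rack, two level steel rods leading to a nest with the dish. Origin: on the worktop under the nest's middle, z up. Rods along its +y, 6 mm thick, 14 mm apart centre to centre (x -7, +7 mm). Base plate 8 mm thick, x -33 to 33, y -33 to 129 mm. The nest's lip is 3 mm high; a fork 85 mm from it, 41 mm high, 24 mm wide, carries the handle's stem. The dish lifts out straight up
- ball: Loose 18 mm steel ball, 24 g; origin at its centre. At first it rests on the rods, centre 36 mm above the worktop, 50 to 92 mm along the rack's +y from the rack's origin, and rolls along them when pushed. Pushed over the end at the dish it drops into the dish's pocket
- dish: Loose steel dish with a straight handle, about 85 g, its foot 8 mm above the worktop in the nest. Origin: middle of the foot's underside, z up; the handle points along its own -x (in the nest 30 degrees from the rack's -x towards its -y). Rim 54 mm across, 13 mm above the origin; pocket 48 mm across, 7 mm deep, flat floor. A 7 mm stem rises from the rim to the grey grip
- dish_pocket (a point): Point on the dish's axis 15 mm above its underside: where the ball's centre is when it lies in the middle of the pocket
- dish_grip (a point): Middle of the dish's grey grip, 140 mm out along the dish's -x, 26 mm above its underside (34 mm above the worktop in the nest). The grip is 12 mm wide, 16 mm high, level, from 95 to 190 mm out
- spatula: Loose palette-knife spatula lying flat on the worktop, 194 mm long, 55 g. Origin: middle of its length, on its underside; the tip points along its own +y. Black handle 18 mm wide, 13 mm high, from y = -97 to -8 mm; from there a steel blade 20 mm wide, 2 mm thick, its underside 3 mm above the handle's underside, to the tip at y = 97 mm
- spatula_tip (a point): Middle of the blade's tip, 97 mm along the spatula's +y, 4 mm above its underside
- spatula_grip (a point): Place to hold the spatula: on the handle, 35 mm along its -y, 6.5 mm above its underside, 132 mm behind the tip
- magnifier: Fixed bench magnifier. Origin: on the worktop under the lens's middle, z up. Level lens in a black frame 72 mm across, underside 200 mm and top 214 mm above the worktop. Post 120 mm along its +x, 259 mm tall, on a base 14 mm high from x = 65 to 185 mm, 130 mm wide; an arm at lens height joins them. Nothing stands under the lens
- focus (a point): The lens's focus: on the lens's axis, 110 mm above the worktop, 90 mm below the underside of the lens frame
- shot_glass: Bystander to leave alone: empty measuring glass, 53 mm across, 56 mm tall; origin in the middle of its underside
- gel_jar: Bystander to leave alone: white-capped jar, 50 mm across, 66 mm tall; origin in the middle of its underside
- vial: Bystander to leave alone: black-capped glass vial, 32 mm across, 50 mm tall; origin in the middle of its underside
- boat: Bystander to leave alone: square white plastic weighing boat, 67 mm, 16 mm high; origin in the middle of its underside
- marker: Bystander to leave alone: marker pen, 133 mm long, 12 mm thick; origin in the middle of its underside
- glass_rod: Bystander to leave alone: glass stirring rod, 180 mm long, 6 mm thick; origin in the middle of its underside
- rod_end (a point): End of the rods at the dish: midway between their axes, 30 mm along the rack's +y, 26 mm above the worktop
- rod_back (a point): Back end of the rods: midway between their axes, 125 mm along the rack's +y, 26 mm above the worktop; 7 mm before it a 6 mm cross pin at rod height keeps the ball from rolling off backwards

How it is judged:
On the way, in this order (a step that is already met when the one before it is completed fails the run):
1. The held spatula's tip is at the ball on the rods (distance between spatula_tip and ball below 0.022 m and contact force between the fingers and spatula above 0.5 N and z of ball in the frame of rack above 0.033 m), for 0.05 s.
2. The ball lies in the dish's pocket, the dish still in its nest (z of ball in the frame of dish between 0.01 and 0.021 m and horizontal distance between ball and dish_pocket below 0.02 m and z of dish in the frame of rack below 0.012 m and horizontal distance between dish and rack below 0.004 m), for 0.2 s.
3. The spatula lies flat on the worktop, let go (height (world z) of spatula below 0.008 m and angle between spatula's own z axis and vertical below 0.15 rad and contact force between the fingers and spatula below 0.05 N), for 0.2 s.
4. The dish is lifted out of the rack by its handle with the ball in it (z of ball in the frame of dish between 0.01 and 0.021 m and horizontal distance between ball and dish_pocket below 0.02 m and height (world z) of dish above 0.055 m and contact force between the fingers and dish above 0.5 N and distance between the grasp point and dish_pocket above 0.08 m), for 0.2 s.
At the end, for the whole second after the job is handed in: The gripper alone holds the dish by its handle (over 80 mm from the pocket), level within 5 degrees and at rest, the pocket's middle within 15 mm sideways and in height of the lens's focus (90 mm below the lens), the ball in it; the spatula lies flat on the worktop, let go (all of step 3 and z of ball in the frame of dish between 0.01 and 0.021 m and horizontal distance between ball and dish_pocket below 0.02 m and horizontal distance between dish_pocket and focus below 0.015 m and z of dish_pocket in the frame of focus between -0.015 and 0.015 m and angle between dish's own z axis and vertical below 0.09 rad and linear speed of dish below 0.02 m/s and linear speed of ball below 0.03 m/s and contact force between the fingers and dish above 0.5 N and contact force between dish and rack below 0.05 N and contact force between dish and magnifier below 0.05 N and distance between the grasp point and dish_pocket above 0.08 m); the arm keeps its last pose, push and grip.
It fails at once if The gripper touches the ball (contact force between the fingers and ball above 0.1 N).
It fails at once if The ball runs faster than 0.2 m/s on the rods (z of ball in the frame of rack above 0.0335 m and y of ball in the frame of rack above 0.034 m and height (world z) of dish below 0.02 m and linear speed of ball above 0.2 m/s).
It fails at once if The dish is tipped more than 20 degrees (angle between dish's own z axis and vertical above 0.35 rad).
It fails at once if The magnifier is bumped (contact force between any of the arm, the fingers, dish and magnifier above 3 N).
It fails at once if Another thing on the worktop is pushed more than 30 mm (distance of any of shot_glass, gel_jar, vial, boat, marker, glass_rod from where it was at the start of the episode above 0.03 m).
It also fails if it takes over 67 s, if anything falls off the work surface, if the arm or the gripper's body presses on something with over 40 N, if the wrist force passes 120 N, or if a joint passes its speed limit or range.

### The arm

A 6-joint arm with a two-finger parallel gripper is mounted at the origin on a cart in front of the work surface, level with it; the furniture and walls round the work are solid. World frame = base frame: x ahead of the robot, y to its left, z up, the work surface at z = 0. Lengths are in m, angles in rad, forces in N, time in s.
With the tool pointing down it reaches from about 0.425 to 0.95 m from the base axis. Payload 3.5 kg.
Tool frame: the origin (TCP) lies at the centre of the arm's flange, where the gripper is bolted on; the fingertips stand 173 mm ahead of it and the grasp point (between the pads) lies 155 mm ahead of it (ctrl.tcp_to_grasp is the distance from the TCP to the grasp point, in m); z points along the fingers, x is the direction in which the jaws open and shut, and the axes are right-handed (so a half turn about z gives the same grasp; the last joint's range is limited). The gripper opens to 85 mm and grips with 20 to 120 N. Pads are 22 mm wide; open, the fingers measure 114 mm over their backs; the gripper's body (76 mm by 85 mm) begins 54 mm behind the grasp point. The pads swing forward as they close: fully open they stand 13 mm farther back than shut.
Start: joints at [0.973, 0.286, 1.577, -0, 1.279, -0.15], TCP at [0.292, 0.608, 0.405] pointing down, gripper open.
Joint ranges: [-2.77, 2.77], [-0.9, 2.22], [0.21, 2.48], [-1.53, 4.67], [0.24, 2.81], [-2.84, 2.84]. Speed limits (rad/s): [2.79, 2.79, 3.14, 3.14, 3.14, 3.14].

### API

Orientations are given as a unit quaternion [x, y, z, w].
In Python, from plant import readout, imaging, ctrl, spotter gives the robot as it stands.
- The arm moves only by the tool apply_moves, never from a script. Its argument "steps" is a list of rows, each an object of numbers: "tx", "ty", "tz": the shift along the tool's x, y, z in mm; "wx", "wy", "wz": the turn, a rotation vector about the tool's x, y, z in rad. In form: [{"tx": .., "ty": .., "tz": .., "wx": .., "wy": .., "wz": ..}, ...]. A call has 1 to 12 rows; each row is the pose to reach, as a shift and turn from the pose commanded when the call began, along the tool's axes at that moment; what a row does not reach only later rows make up. A row lasts 1/10 s, in which the tool goes at most 50 mm and 8.59 degrees, less where a joint would pass 70% of its speed; a pose out of reach is approached as far as the arm can. A call with a gripper value outside its range is refused whole. "hand" is the opening, from 0 (shut) to 1 (fully open), set as the call begins (left out, the last holds). The fingers move at their own pace and stop on an object; "force" is the grip in N (left out, the last holds). Time passes only in rows, so rows that repeat a pose let the fingers close. It gives the time, the measured TCP pose, the force and the opening at its end, in the units of the state.
- readout.get_state(): the state, without advancing time (a new reading comes with each control period).
- imaging.read_camera(name): name is "scene" or "top"; returns a dict with "img" (400x640x3 uint8, red, green, blue), "vfov" (degrees; the focal length in pixels is half the picture's height over the tangent of half this angle, whatever the lens; pixels are square), "cx", "cy" (the principal point, pixels), "k1" (the pictures are not rectified: a ray, as slopes to the right and down, at radius r is drawn at 1 + k1 r^2 times it, then the intrinsics apply), "R" (3x3) and "t" (3): a world point X has camera coordinates R X + t. Camera axes: x right, y down, z forward; pixel columns grow to the right and rows downward; lengths in m; the calibration is good to about 2 mm. A picture is of the moment at which its call begins. There is no depth.
- ctrl.sign_off(): hands the job in, once; it reports no verdict.
Trained networks look in the newest picture that a camera, given by its name, has taken for a name from the list of things; names that differ only in an ending like _2 or _b are one class to them, and where a whole thing is asked for, a point or a joint stands for the part that bears it (a point fixed in the world has none). Each returns a list of dicts, best first, with "confidence" (0 to 1); they miss things now and then, are a little off and sometimes report something else, mostly with a low value. They report only what shows in the picture. A call takes as long as a camera call.
- spotter.trace(camera, label): "region" (400x640 bool, what is visible of it) and "uv" ([column, row] in pixels, amid what is visible of it).
The state is a dict: "time": time; "qpos": joint angles; "dq": joint speeds; "joint_efforts": joint torques, N m; "eef_pos": TCP position; "tcp_rot": TCP orientation; "contact_force": force on the tool from outside, world axes, zero at the start; "wrist_torque": the same for the moment, N m; "opening": opening from 0.0 (shut) to 1.0 (fully open).
Only numpy, scipy, OpenCV 4.12 (cv2) and the standard library are available. Lean on these libraries where they do the work, as an engineer would, in place of code of your own. Each camera call takes 0.05 s, during which the arm holds its last target.

## Working session

There is one attempt and no reset: what is moved stays moved. The work goes in short steps, Python scripts to look and compute and a tool call to move; the robot and the scene stay as the last step left them, time stands still between calls to the robot, and variables do not carry over. Pictures are saved under pics/ and viewed, and the job is handed in when it is done.

Besides the shell and the picture viewer there is one more tool, called after ">>>" by a JSON object that holds its "api" and its "payload", one argument or row to a line. apply_moves: Moves the arm, as the interface text tells. Its arguments: {"type":"object","properties":{"steps":{"type":"array","items":{"type":"object","properties":{"tx":{"type":"number"},"ty":{"type":"number"},"tz":{"type":"number"},"wx":{"type":"number"},"wy":{"type":"number"},"wz":{"type":"number"}}}},"hand":{"type":"number"},"force":{"type":"number"}},"required":["steps"]}

```bash
ls; mkdir -p pics
cat > h.py <<'E'
import numpy as np, cv2
from plant import readout, imaging, ctrl, spotter
def K(c):
    f=c['img'].shape[0]/2/np.tan(np.radians(c['vfov'])/2)
    return f
def proj(c,X):
    X=np.atleast_2d(X); p=X@np.array(c['R']).T+np.array(c['t']); s=p[:,:2]/p[:,2:]
    r2=(s**2).sum(1,keepdims=True); s=s*(1+c['k1']*r2)
    return s*K(c)+[c['cx'],c['cy']]
def ray(c,uv):
    d=(np.atleast_2d(uv).astype(float)-[c['cx'],c['cy']])/K(c); s=d.copy()
    for _ in range(30): s=d/(1+c['k1']*(s**2).sum(1,keepdims=True))
    R=np.array(c['R']); v=np.c_[s,np.ones(len(s))]@R
    o=-R.T@np.array(c['t']); return o,v
def atz(c,uv,z):
    o,v=ray(c,uv); return o+v*((z-o[2])/v[:,2:])
E
cat > a.py <<'E'
from h import *
import pickle
print({k:np.round(v,3) if not isinstance(v,str) else v for k,v in readout.get_state().items()}, ctrl.tcp_to_grasp)
d={}
for n in('scene','top'):
    c=imaging.read_camera(n); cv2.imwrite(f'pics/{n}0.png',c['img'][:,:,::-1]); d[n]=c
    print(n,c['vfov'],c['cx'],c['cy'],c['k1'],-np.array(c['R']).T@c['t'])
    for l in 'rack ball dish spatula magnifier shot_glass gel_jar vial boat marker glass_rod'.split():
        r=spotter.trace(n,l)
        d[n,l]=r
        print(l,[(round(x['confidence'],2),np.round(x['uv'],1).tolist(),int(x['region'].sum())) for x in r[:2]])
pickle.dump(d,open('d0.pkl','wb'))
E
python3 a.py
```

```text
pics
{'time': np.float64(0.0), 'qpos': array([ 0.973,  0.287,  1.578,  0.   ,  1.279, -0.15 ]), 'dq': array([ 0.001, -0.   , -0.001, -0.   , -0.001, -0.   ]), 'joint_efforts': array([ 0.0000e+00, -4.0599e+01, -2.9262e+01, -0.0000e+00,  6.0000e-03,
       -0.0000e+00]), 'eef_pos': array([0.292, 0.608, 0.403]), 'tcp_rot': array([ 0.846,  0.532, -0.001,  0.   ]), 'contact_force': array([ 0.893, -0.339, -0.151]), 'wrist_torque': array([ 0.035, -0.002,  0.054]), 'opening': np.float64(1.001)} 0.1547
scene 45.55523618276426 320.90398555157 195.67780682141503 -0.10888207281950048 [-0.39470023 -0.58786066  1.2935871 ]
rack [(0.78, [310.2, 200.8], 511)]
ball [(0.51, [386.5, 195.4], 212)]
dish [(0.75, [324.7, 208.9], 239), (0.18, [416.1, 223.2], 1427)]
spatula [(0.8, [259.9, 222.3], 212)]
magnifier [(0.61, [414.2, 225.1], 1366), (0.61, [312.0, 201.2], 495)]
shot_glass [(0.63, [384.2, 195.9], 242)]
gel_jar [(0.76, [444.9, 255.7], 349)]
vial [(0.68, [417.3, 267.5], 145)]
boat [(0.62, [195.4, 194.6], 217)]
marker [(0.55, [240.4, 188.6], 75)]
glass_rod [(0.58, [375.9, 286.1], 89)]
top 44.72257994156062 311.1730668498251 205.7719776707478 -0.02530944681048071 [-0.02318246  0.09795687  1.69158473]
rack [(0.79, [287.3, 204.0], 594)]
ball [(0.24, [288.1, 205.1], 653)]
dish [(0.63, [305.2, 198.2], 144)]
spatula [(0.48, [274.5, 257.8], 243)]
magnifier [(0.78, [387.8, 163.1], 1354), (0.46, [291.1, 206.0], 607)]
shot_glass [(0.72, [339.9, 157.7], 164)]
gel_jar [(0.7, [423.9, 174.1], 196), (0.51, [386.0, 162.7], 1361)]
vial [(0.61, [416.9, 200.2], 81)]
boat [(0.67, [190.7, 275.6], 383)]
marker [(0.48, [230.4, 245.1], 68)]
glass_rod []
```

```bash
python3 -c "
import cv2
s=cv2.imread('pics/scene0.png');t=cv2.imread('pics/top0.png')
cv2.imwrite('pics/s1.png',s);
cv2.imwrite('pics/s2.png',cv2.resize(s[170:310,170:470],None,fx=2.66,fy=2.66,interpolation=cv2.INTER_CUBIC))
cv2.imwrite('pics/t2.png',cv2.resize(t[130:310,170:450],None,fx=2.8,fy=2.8,interpolation=cv2.INTER_CUBIC))
"
```

```text
(no output)
```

View pics/s1.png

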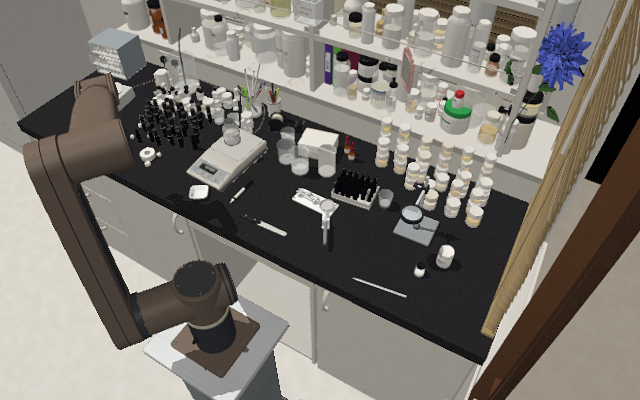

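View pics/s2.png

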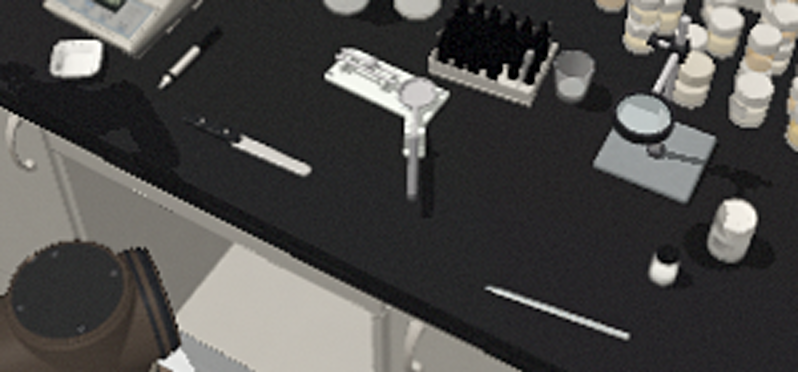

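View pics/t2.png

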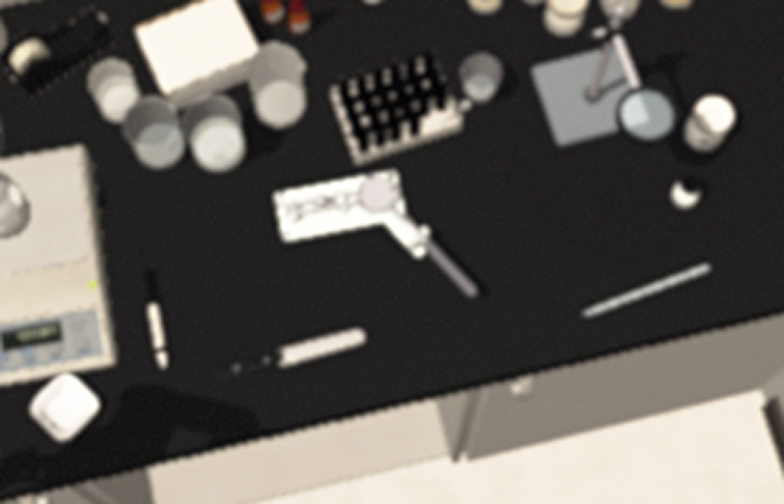

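The scene picture shows the rack at (315,200) with the dish handle pointing towards the robot, the spatula at (265,224) and the magnifier at (412,215). The top picture shows the same layout, with the rack at about (290,205) and the spatula at (275,257).

```bash
cat > b.py <<'E'
from h import *
import pickle
d=pickle.load(open('d0.pkl','rb'))
T=lambda u,v:(170+u/2.8-.0,130+v/2.8); S=lambda u,v:(170+u/2.66,170+v/2.66)
top,sc=d['top'],d['scene']
def p(n,uvt,uvs,z):
    print(n, 'top',np.round(atz(top,[T(*uvt)],z)[0][:2],4) if uvt else '', 'scene',np.round(atz(sc,[S(*uvs)],z)[0][:2],4) if uvs else '')
p('plate farleft top',(274,192),(340,48),.008)
p('plate nearleft',(283,242),(325,74),.008)
p('plate farright',(400,170),(450,97),.008)
p('dishrim',(379,195),(417,95),.021)
p('handle end',(474,292),(413,198),.034)
p('spat tip',(365,336),(309,171),.004)
p('spat blade/handle',(282,356),(236,138),.008)
p('spat handle end',(222,370),(187,122),.008)
p('lens',(646,113),(644,118),.214)
p('shot',(482,78),(574,75),.03)
p('jar top',(713,115),(738,215),.066)
p('vial top',(686,190),(665,258),.05)
p('boat',(65,407),(77,58),.008)
p('marker a',(163,363),(162,86),.006)
p('marker b',(152,272),(217,33),.006)
p('grod a',(584,314),(488,288),.003)
p('grod b',(708,267),(627,337),.003)
p('mag base',(612,95),(655,155),.014)
p('post',(615,8),(685,20),.259)
E
python3 b.py
```

```text
plate farleft top top [0.6367 0.0968] scene [0.6253 0.1063]
plate nearleft top [0.5656 0.0999] scene [0.5728 0.0976]
plate farright top [ 0.6276 -0.0727] scene [ 0.6233 -0.0713]
dishrim top [ 0.5949 -0.0362] scene [ 0.5936 -0.0366]
handle end top [ 0.4335 -0.1215] scene [ 0.4329 -0.1232]
spat tip top [0.4182 0.0249] scene [0.4219 0.0255]
spat blade/handle top [0.4167 0.1333] scene [0.4166 0.1368]
spat handle end top [0.4169 0.2108] scene [0.4058 0.2094]
lens top [ 0.5496 -0.3533] scene [ 0.5435 -0.3579]
shot top [ 0.7226 -0.2098] scene [ 0.7262 -0.206 ]
jar top top [ 0.5836 -0.483 ] scene [ 0.5872 -0.4859]
vial top top [ 0.4968 -0.4212] scene [ 0.4962 -0.431 ]
boat top [0.4169 0.4113] scene [0.4213 0.4144]
marker a top [0.444  0.2818] scene [0.4416 0.2795]
marker b top [0.5663 0.2737] scene [0.5628 0.2744]
grod a top [ 0.38   -0.2555] scene [ 0.382 -0.257]
grod b top [ 0.4024 -0.4308] scene [ 0.4038 -0.4296]
mag base top [ 0.6636 -0.3775] scene [ 0.6657 -0.3528]
post top [ 0.6712 -0.3447] scene [ 0.668  -0.3501]
```

```bash
cat > fit.py <<'E'
from h import *
import pickle,sys
from scipy.optimize import least_squares
from scipy.ndimage import map_coordinates
def tf(p,P):
    c,s=np.cos(p[2]),np.sin(p[2]); P=np.atleast_2d(P)
    return np.c_[p[0]+c*P[:,0]-s*P[:,1],p[1]+s*P[:,0]+c*P[:,1],P[:,2]]
def edge_obs(c,A,B,outdir,p,n=15,half=3.0):
    """for points along segment A-B (object frame), find the edge along the image normal; returns obs pix + normals"""
    g=c['img'].astype(float).mean(2); out=[]
    t=np.linspace(0,1,n)[:,None]; P=np.array(A)*(1-t)+np.array(B)*t
    uv=proj(c,tf(p,P)); uo=proj(c,tf(p,P+np.array(outdir)*.01))
    d=uv[-1]-uv[0]; d/=np.linalg.norm(d); nn=np.array([-d[1],d[0]]);
    if nn@(uo-uv).mean(0)<0: nn=-nn
    k=np.arange(-half,half+.01,.1)
    for q,Pi in zip(uv,P):
        pr=map_coordinates(g,[q[1]+k*nn[1],q[0]+k*nn[0]],order=1)
        hi,lo=pr[:15].mean(),pr[-15:].mean()
        if hi-lo<40: continue
        m=(hi+lo)/2; i=np.where((pr[:-1]>m)&(pr[1:]<=m))[0]
        if len(i)==0: continue
        kk=k[i[0]]+.05; out.append((Pi,q+kk*nn,nn))
    return out
def fit(cams,edges,p0,it=6,bias=True):
    p=np.array(p0,float)
    for _ in range(it):
        obs=[(j,o) for j,c in enumerate(cams) for (A,B,o_) in edges for o in edge_obs(c,A,B,o_,p)]
        def res(x):
            return [((proj(cams[j],tf(x,o[0]))[0]-o[1])@o[2]) for j,o in obs]
        r=least_squares(res,p,loss='soft_l1',f_scale=.4,x_scale=[.01,.01,.05]); p=r.x
    e=np.array(res(p)); js=np.array([j for j,_ in obs])
    return p,[(int((js==j).sum()),round(float(np.sqrt((e[js==j]**2).mean())),2)) for j in set(js)]
PL=[([33,30,8],[33,125,8],[1,0,0]),([-28,129,8],[28,129,8],[0,1,0]),([-33,30,0],[-33,125,0],[-1,0,0])]
PL=[tuple(np.array(q)/(1 if i==2 else 1000.) for i,q in enumerate(e)) for e in PL]
if __name__=='__main__':
    d=pickle.load(open('d0.pkl','rb')); top,sc=d['top'],d['scene']
    for cams in([top],[sc],[top,sc]):
        p,e=fit(cams,PL,[.594,-.036,-.04]); print('rack',np.round(p,4),e)
    np.save('rack.npy',p)
    for n,c in(('s',sc),('t',top)):
        x0,y0,x1,y1=(285,180,345,260) if n=='s' else (255,180,355,250)
        f=7; im=cv2.resize(c['img'][y0:y1,x0:x1,::-1],None,fx=f,fy=f,interpolation=cv2.INTER_NEAREST)
        def draw(P,col,cl=False):
            uv=(proj(c,tf(p,np.array(P)/1000))-[x0,y0]+.5)*f
            cv2.polylines(im,[np.round(uv*16).astype(int)],cl,col,1,cv2.LINE_AA,4)
        draw([[33,-33,8],[33,129,8],[-33,129,8],[-33,-33,8]],(0,255,0),True); draw([[-33,-33,0],[-33,129,0]],(0,200,255))
        for x in(-7,7): draw([[x,30,29],[x,125,29]],(255,0,0))
        a=np.linspace(0,6.28,40); draw(np.c_[27*np.cos(a),27*np.sin(a),0*a+21],(0,0,255))
        u=np.array([-np.cos(np.pi/6),-.5,0]); v=np.array([.5,-.866,0])
        draw([u*r+v*w+[0,0,42] for r,w in((95,6),(190,6),(190,-6),(95,-6))],(0,0,255),True)
        cv2.imwrite(f'pics/ov_{n}.png',im[:600,:800])
E
python3 fit.py
```

```text
rack [ 0.5998 -0.0281 -0.0316] [(45, 0.33)]
rack [ 0.6022 -0.0285 -0.0106] [(45, 0.44)]
rack [ 0.6012 -0.0283 -0.0205] [(45, 0.34), (45, 0.45)]
```

View pics/ov_s.png

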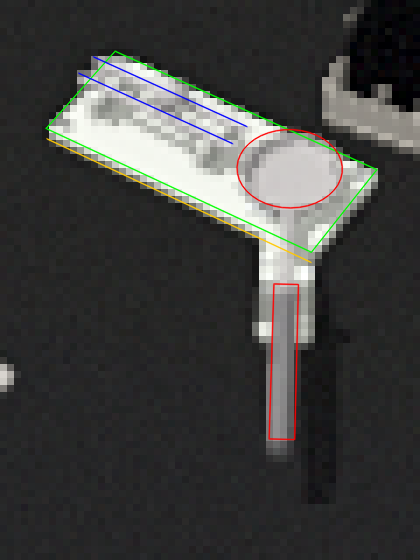

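View pics/ov_t.png

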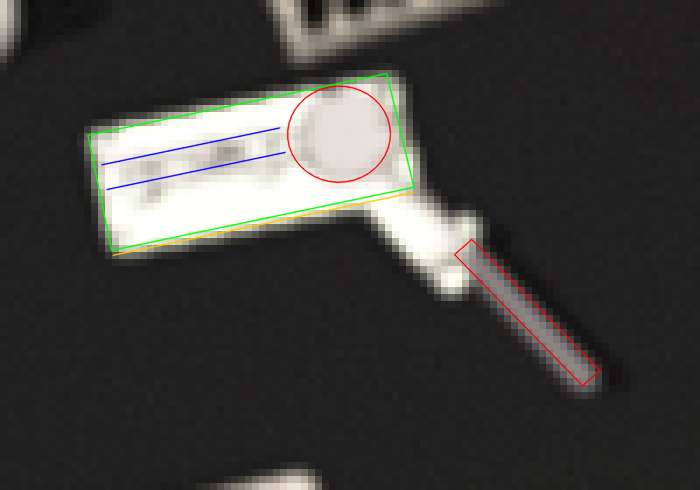

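```bash
cat > fit2.py <<'E'
from fit import *
d=pickle.load(open('d0.pkl','rb')); top,sc=d['top'],d['scene']
def obsof(p,E):
    return [(c,o) for c,ed in E for (A,B,o_) in ed for o in edge_obs(c,np.array(A)/1000,np.array(B)/1000,o_,p)]
def solve(E,p0,it=8):
    p=np.array(p0,float)
    for _ in range(it):
        ob=obsof(p,E); res=lambda x:[((proj(c,tf(x,o[0]))[0]-o[1])@o[2]) for c,o in ob]
        p=least_squares(res,p,loss='soft_l1',f_scale=.4,x_scale=[.01,.01,.05]).x
    return p,np.sqrt(np.mean(np.square(res(p)))),len(ob)
F=([33,30,8],[33,125,8],[1,0,0]);F2=([33,-25,8],[33,125,8],[1,0,0]);L=([-28,129,8],[28,129,8],[0,1,0]);N=([-33,0,0],[-33,125,0],[-1,0,0])
Rt=([-10,-33,8],[28,-33,8],[0,-1,0]);Rs=([0,-33,0],[28,-33,0],[0,-1,0])
Et=(top,[F2,L,N,Rt]);Es=(sc,[F,L,N,Rs])
for E in([Et],[Es],[Et,Es]): 
    p,e,n=solve(E,[.6,-.03,-.03]); print(np.round(p,4),round(e,2),n)
np.save('rack.npy',p)
# dish rim, via grey grip handle: axis pixel positions -> grip centre line
print('pocket pred',tf(p,[0,0,.023]), 'grip140', tf(p,[-.14*np.cos(np.pi/6),-.07,.034]))
# spatula: handle dark, blade bright
SB=[([10,0,5],[10,88,5],[1,0,0]),([-10,0,5],[-10,88,5],[-1,0,0]),([-5,97,5],[5,97,5],[0,1,0])]
for E in([(top,SB)],[(sc,SB)],[(top,SB),(sc,SB)]):
    q,e,n=solve(E,[.4175,.122,np.pi]); print('spat',np.round(q,4),round(e,2),n)
np.save('spat.npy',q)
print('tip',tf(q,[0,.097,.004]),'grip',tf(q,[0,-.035,.0065]))
# ball
f=8
for nme,c,(x0,y0,x1,y1) in(('s',sc,(280,180,345,225)),('t',top,(262,185,330,225)),('ss',sc,(235,205,300,245)),('ts',top,(240,240,310,275))):
    im=cv2.resize(c['img'][y0:y1,x0:x1,::-1],None,fx=f,fy=f,interpolation=cv2.INTER_CUBIC); im=cv2.convertScaleAbs(im,alpha=.9 if len(nme)<2 else 3)
    def draw(p,P,col,cl=True):
        uv=(proj(c,tf(p,np.array(P)/1000))-[x0,y0]+.5)*f; cv2.polylines(im,[np.round(uv*16).astype(int)],cl,col,1,cv2.LINE_AA,4)
    if len(nme)==1:
        for y in(50,60,70,80,90): draw(p,[[-12,y,29],[12,y,29]],(0,0,255))
        draw(p,[[33,-33,8],[33,129,8],[-33,129,8],[-33,-33,8]],(0,255,0))
    else:
        draw(q,[[10,-8,5],[10,97,5],[-10,97,5],[-10,-8,5]],(0,255,0));draw(q,[[9,-8,13],[9,-97,13],[-9,-97,13],[-9,-8,13]],(0,255,255))
    cv2.imwrite(f'pics/z_{nme}.png',im)
E
python3 fit2.py; python3 -c "
import cv2,numpy as np
a=[cv2.imread(f'pics/z_{n}.png') for n in ('s','t','ss','ts')]
def st(a,b):
    w=max(a.shape[1],b.shape[1]); return np.vstack([cv2.copyMakeBorder(x,0,0,0,w-x.shape[1],0) for x in(a,b)])[:,:800]
x=st(a[0],a[1]);y=st(a[2],a[3]);cv2.imwrite('pics/zz1.png',cv2.resize(x,None,fx=.85,fy=.85));cv2.imwrite('pics/zz2.png',y)"
```

```text
[ 0.5995 -0.0302 -0.0337] 0.51 60
[ 0.6014 -0.0294 -0.0189] 0.4 60
[ 0.6005 -0.0296 -0.0271] 0.48 120
pocket pred [[ 0.600498   -0.02955248  0.023     ]] grip140 [[ 0.477401   -0.09623926  0.034     ]]
spat [0.4183 0.1238 3.1786] 0.23 45
spat [0.4178 0.1231 3.1696] 0.16 45
spat [0.4179 0.1235 3.1769] 0.22 90
tip [[0.42133723 0.02651769 0.004     ]] grip [[0.41667351 0.15843528 0.0065    ]]
```

View pics/zz1.png

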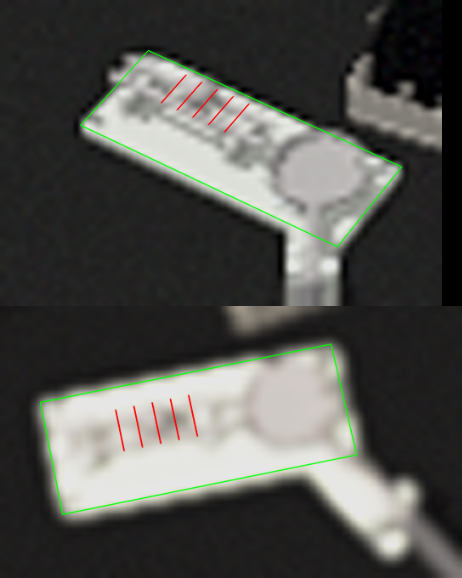

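View pics/zz2.png

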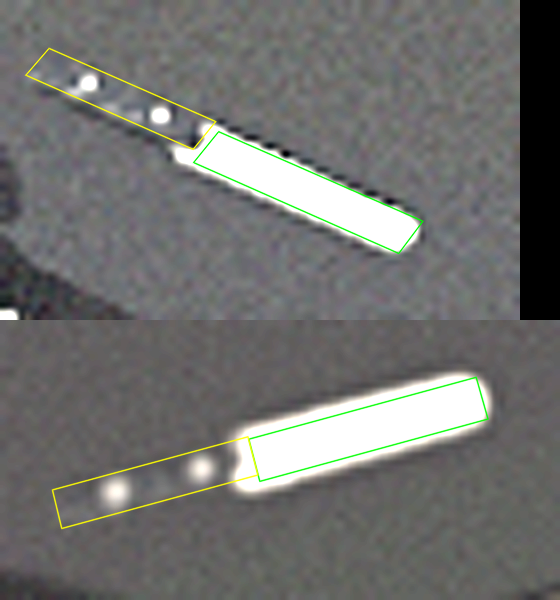

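```bash
cat >> h.py <<'E'
from scipy.spatial.transform import Rotation as Ro
def plan(target,ang,base=None):
    """target TCP xyz, ang = world angle (deg) of tool x, pointing down. prints shift in tool axes (mm) and rotvec, from measured pose"""
    s=readout.get_state(); R0=Ro.from_quat(s['tcp_rot']); a=np.radians(ang)
    M=np.array([[np.cos(a),np.sin(a),0],[np.sin(a),-np.cos(a),0],[0,0,-1]])
    sh=R0.inv().apply(np.array(target)-s['eef_pos'])*1000; w=(R0.inv()*Ro.from_matrix(M)).as_rotvec()
    x=R0.as_matrix()[:,0]
    print('t %.2f pos %s xang %.2f tilt %.2f  F %s open %.3f'%(s['time'],np.round(s['eef_pos'],4),np.degrees(np.arctan2(x[1],x[0])),np.degrees(np.arccos(-R0.as_matrix()[2,2])),np.round(s['contact_force'],1),s['opening']))
    print('shift',np.round(sh,1),'rot',np.round(w,4))
E
python3 -c "
from h import *
plan([.4167,.1584,.26],2)
import pickle
d=pickle.load(open('d0.pkl','rb'));print(atz(d['top'],[(303.7,198.8)],.014))"
```

```text
t 1.20 pos [0.2922 0.6084 0.4047] xang 64.34 tilt 0.00  F [ 0.7  0.1 -0.2] open 0.996
shift [-351.8  307.1  144.7] rot [0.0000e+00 1.0000e-04 1.0881e+00]
[[ 0.6021359  -0.03158093  0.014     ]]
```

>>> {"api": "apply_moves", "payload": {
  "steps": [
    {"tx":-35,"ty":31,"tz":0,"wz":0.12},
    {"tx":-70,"ty":62,"tz":0,"wz":0.24},
    {"tx":-106,"ty":92,"tz":0,"wz":0.36},
    {"tx":-141,"ty":123,"tz":0,"wz":0.48},
    {"tx":-176,"ty":154,"tz":0,"wz":0.6},
    {"tx":-211,"ty":185,"tz":10,"wz":0.72},
    {"tx":-246,"ty":215,"tz":30,"wz":0.84},
    {"tx":-281,"ty":246,"tz":55,"wz":0.95},
    {"tx":-317,"ty":277,"tz":85,"wz":1.05},
    {"tx":-340,"ty":297,"tz":110,"wz":1.08},
    {"tx":-352,"ty":307,"tz":130,"wz":1.088},
    {"tx":-352,"ty":307,"tz":145,"wz":1.088}
  ],
  "hand": 0.7
}}

```text
$.steps[0]: bad value
```

```bash
python3 -c "
from h import *
plan([.4167,.1584,.178],2)
plan([.4167,.1584,.178],2)"
```

```text
t 1.20 pos [0.2922 0.6084 0.4047] xang 64.34 tilt 0.00  F [ 0.7  0.1 -0.2] open 0.996
shift [-351.8  307.1  226.7] rot [0.0000e+00 1.0000e-04 1.0881e+00]
t 1.20 pos [0.2922 0.6084 0.4047] xang 64.34 tilt 0.00  F [ 0.7  0.1 -0.2] open 0.996
shift [-351.8  307.1  226.7] rot [0.0000e+00 1.0000e-04 1.0881e+00]
```

>>> {"api": "apply_moves", "payload": {
  "steps": [
    {"tx":-35,"ty":31,"tz":0,"wx":0,"wy":0,"wz":0.12},
    {"tx":-70,"ty":62,"tz":0,"wx":0,"wy":0,"wz":0.24},
    {"tx":-106,"ty":92,"tz":0,"wx":0,"wy":0,"wz":0.36},
    {"tx":-141,"ty":123,"tz":0,"wx":0,"wy":0,"wz":0.48},
    {"tx":-176,"ty":154,"tz":0,"wx":0,"wy":0,"wz":0.6},
    {"tx":-211,"ty":185,"tz":10,"wx":0,"wy":0,"wz":0.72},
    {"tx":-246,"ty":215,"tz":30,"wx":0,"wy":0,"wz":0.84},
    {"tx":-281,"ty":246,"tz":55,"wx":0,"wy":0,"wz":0.95},
    {"tx":-317,"ty":277,"tz":85,"wx":0,"wy":0,"wz":1.05},
    {"tx":-340,"ty":297,"tz":110,"wx":0,"wy":0,"wz":1.08},
    {"tx":-352,"ty":307,"tz":130,"wx":0,"wy":0,"wz":1.088},
    {"tx":-352,"ty":307,"tz":145,"wx":0,"wy":0,"wz":1.088}
  ],
  "hand": 0.7
}}

```text
time: 2.4
eef_pos: [0.4167, 0.1562, 0.2585]
tcp_rot: [1.0, 0.016, -0.001, 0.0]
contact_force: [0.9, 0.4, 0.7]
opening: 0.701
```

```bash
python3 -c "
from h import *
plan([.4167,.1584,.178],2)"
```

```text
t 2.40 pos [0.4167 0.1562 0.2585] xang 1.78 tilt 0.07  F [0.9 0.4 0.7] open 0.701
shift [ 0.2 -2.2 80.5] rot [ 0.0005  0.0011 -0.0038]
```

>>> {"api": "apply_moves", "payload": {
  "steps": [
    {"tx":0,"ty":-1,"tz":25,"wx":0,"wy":0,"wz":0},
    {"tx":0,"ty":-1,"tz":50,"wx":0,"wy":0,"wz":0},
    {"tx":0,"ty":-1,"tz":68,"wx":0,"wy":0,"wz":0},
    {"tx":0,"ty":-1,"tz":78,"wx":0,"wy":0,"wz":0},
    {"tx":0,"ty":-1,"tz":82,"wx":0,"wy":0,"wz":0},
    {"tx":0,"ty":-1,"tz":82,"wx":0,"wy":0,"wz":0}
  ]
}}

```text
time: 3.0
eef_pos: [0.4167, 0.1593, 0.1778]
tcp_rot: [1.0, 0.018, -0.0, 0.0]
contact_force: [-0.2, -0.4, 0.3]
opening: 0.699
```

```bash
cat > look.py <<'E'
from h import *
import sys,pickle
tag=sys.argv[1]; d={}
for n,(x0,y0,x1,y1) in(('scene',(220,170,360,270)),('top',(230,170,370,290))):
    c=imaging.read_camera(n); d[n]=c
    cv2.imwrite(f'pics/{tag}_{n}.png',cv2.resize(c['img'][y0:y1,x0:x1,::-1],None,fx=4,fy=4,interpolation=cv2.INTER_CUBIC))
pickle.dump(d,open(f'{tag}.pkl','wb'))
E
python3 look.py g1; python3 -c "
from h import *
plan([.4167,.1584,.178],2)"
```

```text
t 3.10 pos [0.4171 0.1593 0.1786] xang 2.01 tilt 0.11  F [ 0.1 -0.6  0.1] open 0.696
shift [-0.4  0.9  0.6] rot [-0.0002 -0.0019  0.0002]
```

View pics/g1_scene.png

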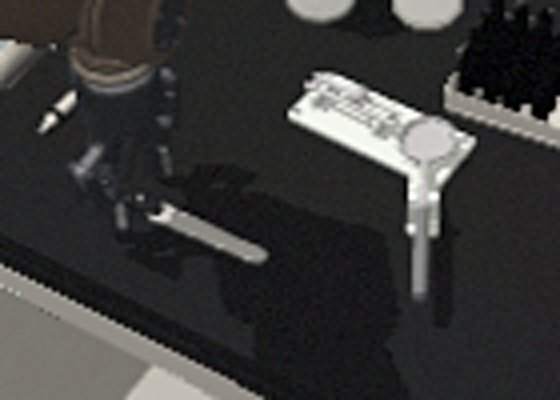

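View pics/g1_top.png

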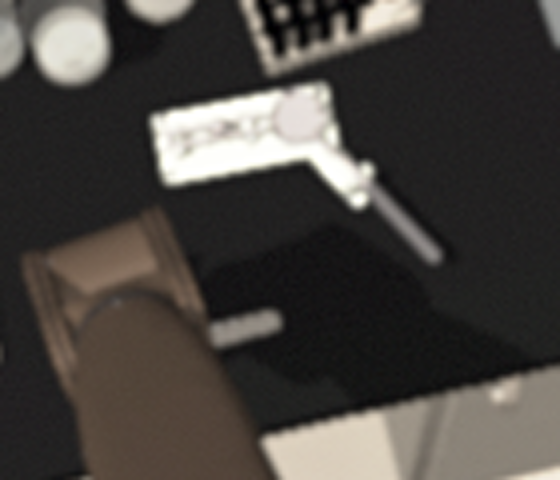

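The gripper straddles the spatula's handle at scene crop (130,195), with the blade tip at (265,255) in front of it. I'll lower a little and close.

>>> {"api": "apply_moves", "payload": {
  "steps": [
    {"tx":0,"ty":0,"tz":2.5,"wx":0,"wy":0,"wz":0},
    {"tx":0,"ty":0,"tz":2.5,"wx":0,"wy":0,"wz":0},
    {"tx":0,"ty":0,"tz":2.5,"wx":0,"wy":0,"wz":0},
    {"tx":0,"ty":0,"tz":2.5,"wx":0,"wy":0,"wz":0},
    {"tx":0,"ty":0,"tz":2.5,"wx":0,"wy":0,"wz":0},
    {"tx":0,"ty":0,"tz":2.5,"wx":0,"wy":0,"wz":0},
    {"tx":0,"ty":0,"tz":2.5,"wx":0,"wy":0,"wz":0},
    {"tx":0,"ty":0,"tz":2.5,"wx":0,"wy":0,"wz":0}
  ],
  "hand": 0,
  "force": 60
}}

```text
time: 3.9
eef_pos: [0.4168, 0.1593, 0.1757]
tcp_rot: [1.0, 0.017, 0.0, -0.0]
contact_force: [-0.5, -0.6, 6.1]
opening: 0.153
```

```bash
python3 -c "
from h import *
plan([.4167,.1584,.178],2)"
```

```text
t 3.90 pos [0.4168 0.1593 0.1757] xang 2.00 tilt 0.04  F [-0.5 -0.6  6.1] open 0.153
shift [-0.2  0.9 -2.3] rot [-0.0001 -0.0006  0.0001]
```

```bash
python3 -c "
from h import *
import pickle
d=pickle.load(open('d0.pkl','rb'))
T=lambda u,v:(170+u/2.8,130+v/2.8)
S=lambda u,v:(170+u/2.66,170+v/2.66)
print(atz(d['top'],[T(217,170),T(158,165)],0))
print(atz(d['top'],[T(217,172),T(158,168),T(212,100)],0.08))
print(atz(d['scene'],[S(345,12),S(420,15)],0))
"
```

```text
[[0.68873346 0.16429936 0.        ]
 [0.71456441 0.23974044 0.        ]]
[[0.65237231 0.16169424 0.08      ]
 [0.67560999 0.23377601 0.08      ]
 [0.7527401  0.14848292 0.08      ]]
[[0.69657723 0.14305165 0.        ]
 [0.7465689  0.04612475 0.        ]]
```

>>> {"api": "apply_moves", "payload": {
  "steps": [
    {"tx":0,"ty":0,"tz":-5,"wx":0,"wy":0,"wz":0},
    {"tx":0,"ty":0,"tz":-20,"wx":0,"wy":0,"wz":0},
    {"tx":0,"ty":0,"tz":-40,"wx":0,"wy":0,"wz":0},
    {"tx":0,"ty":0,"tz":-60,"wx":0,"wy":0,"wz":0},
    {"tx":0,"ty":0,"tz":-75,"wx":0,"wy":0,"wz":0},
    {"tx":0,"ty":0,"tz":-80,"wx":0,"wy":0,"wz":0}
  ]
}}

```text
time: 4.5
eef_pos: [0.4168, 0.1593, 0.2566]
tcp_rot: [1.0, 0.018, 0.001, -0.0]
contact_force: [-0.1, 0.7, -0.8]
opening: 0.155
```

```bash
python3 look.py g2; python3 -c "
from h import *
plan([.4167,.1584,.178],2)"
```

```text
t 4.60 pos [0.4165 0.1592 0.2555] xang 2.01 tilt 0.07  F [ 0.2  0.1 -0.5] open 0.155
shift [ 0.1  0.8 77.5] rot [-0.0001 -0.0012  0.0001]
```

View pics/g2_scene.png

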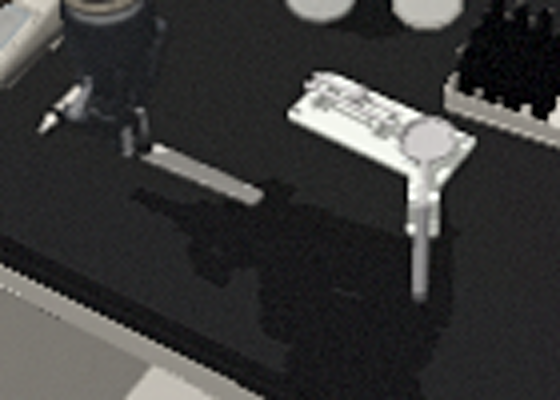

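View pics/g2_top.png

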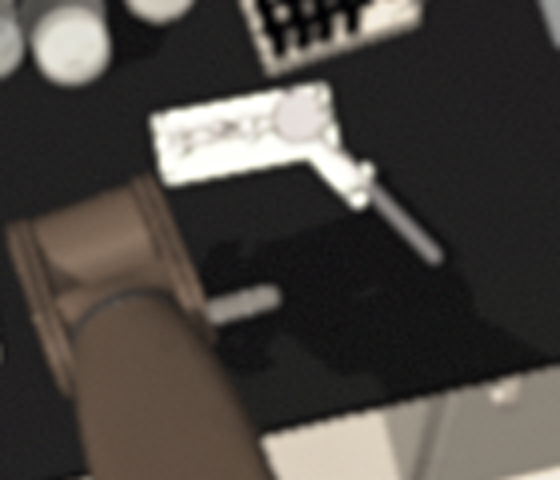

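```bash
cat >> h.py <<'E'
def tri(cs,uvs):
    A=[];b=[]
    for c,u in zip(cs,uvs):
        o,v=ray(c,[u]); v=v[0]/np.linalg.norm(v); P=np.eye(3)-np.outer(v,v); A.append(P); b.append(P@o)
    A=np.vstack(A);b=np.hstack(b); x,*_=np.linalg.lstsq(A,b,rcond=None); return x, np.round(1000*(A@x-b),1)
def zoom(c,box,f,name,gain=1):
    x0,y0,x1,y1=box; cv2.imwrite(name,cv2.convertScaleAbs(cv2.resize(c['img'][y0:y1,x0:x1,::-1],None,fx=f,fy=f,interpolation=cv2.INTER_CUBIC),alpha=gain))
E
python3 -c "
from h import *
import pickle
from fit2 import solve
d=pickle.load(open('g2.pkl','rb'));s,t=d['scene'],d['top']
print(tri([s,t],[(285.1,219),(299.9,243.8)]))
# height fit: z offset scan
for dz in (70,75,80,85,90):
  SB=[([10,20,dz+5],[10,88,dz+5],[1,0,0]),([-10,20,dz+5],[-10,88,dz+5],[-1,0,0]),([-5,97,dz+5],[5,97,dz+5],[0,1,0])]
  for E in ([(s,SB)],[(t,SB)],[(s,SB),(t,SB)]):
    p,e,n=solve(E,[.4180,.1235,3.177]); print(dz,np.round(p,4),round(e,3),n)
" | grep -v -e rack -e pocket -e spat -e tip
```

```text
[ 0.5995 -0.0302 -0.0337] 0.51 60
[ 0.6014 -0.0294 -0.0189] 0.4 60
[ 0.6005 -0.0296 -0.0271] 0.48 120
(array([0.41897843, 0.02413499, 0.08842613]), array([-1.2,  0.9, -0.4,  1.2, -0.9,  0.4]))
70 [0.4247 0.1282 3.1651] 0.147 45
70 [0.42   0.1236 3.1915] 0.137 38
70 [0.4248 0.1259 3.1414] 0.501 82
75 [0.4213 0.1257 3.1656] 0.154 45
75 [0.4187 0.1238 3.1901] 0.129 38
75 [0.4209 0.1248 3.1646] 0.237 83
80 [0.4179 0.1232 3.1667] 0.154 45
80 [0.4172 0.124  3.192 ] 0.131 38
80 [0.4176 0.1235 3.1802] 0.183 83
85 [0.4146 0.1206 3.1659] 0.163 45
85 [0.4157 0.1242 3.1932] 0.129 38
85 [0.4139 0.1224 3.2017] 0.438 83
90 [0.4111 0.1181 3.1671] 0.176 45
90 [0.4145 0.1245 3.1909] 0.129 38
90 [0.4097 0.1224 3.2326] 0.728 80
```

```bash
python3 -c "
from h import *
plan([.6074,.2162,.2555],-1.6)"
```

```text
t 4.60 pos [0.4165 0.1592 0.2555] xang 2.01 tilt 0.07  F [ 0.2  0.1 -0.5] open 0.155
shift [192.8 -50.3   0.3] rot [-0.0001 -0.0012  0.0629]
```

>>> {"api": "apply_moves", "payload": {
  "steps": [
    {"tx":15,"ty":-6,"tz":0,"wx":0,"wy":0,"wz":0},
    {"tx":45,"ty":-18,"tz":0,"wx":0,"wy":0,"wz":0.01},
    {"tx":80,"ty":-30,"tz":0,"wx":0,"wy":0,"wz":0.03},
    {"tx":115,"ty":-42,"tz":0,"wx":0,"wy":0,"wz":0.05},
    {"tx":150,"ty":-50,"tz":0,"wx":0,"wy":0,"wz":0.063},
    {"tx":177,"ty":-50,"tz":0,"wx":0,"wy":0,"wz":0.063},
    {"tx":188,"ty":-50,"tz":0,"wx":0,"wy":0,"wz":0.063},
    {"tx":193,"ty":-50,"tz":0,"wx":0,"wy":0,"wz":0.063},
    {"tx":193,"ty":-50,"tz":10,"wx":0,"wy":0,"wz":0.063},
    {"tx":193,"ty":-50,"tz":23,"wx":0,"wy":0,"wz":0.063},
    {"tx":193,"ty":-50,"tz":29,"wx":0,"wy":0,"wz":0.063},
    {"tx":193,"ty":-50,"tz":30,"wx":0,"wy":0,"wz":0.063}
  ]
}}

```text
time: 5.8
eef_pos: [0.6062, 0.2158, 0.2229]
tcp_rot: [1.0, -0.014, -0.002, 0.0]
contact_force: [0.3, -0.1, -0.9]
opening: 0.154
```

```bash
cat > l2.py <<'E'
from h import *
import sys,pickle
tag=sys.argv[1]; d={}
for n,b in(('scene',(265,170,345,230)),('top',(245,175,335,235))):
    c=imaging.read_camera(n); d[n]=c; zoom(c,b,8,f'pics/{tag}_{n}.png',.9)
pickle.dump(d,open(f'{tag}.pkl','wb'))
plan([.6074,.2162,.2087],-1.6)
E
python3 l2.py g3
```

```text
t 5.90 pos [0.6071 0.216  0.2247] xang -1.60 tilt 0.07  F [-1.   1.3 -0.7] open 0.154
shift [ 0.3 -0.2 16. ] rot [0.0002 0.0011 0.0001]
```

View pics/g3_scene.png

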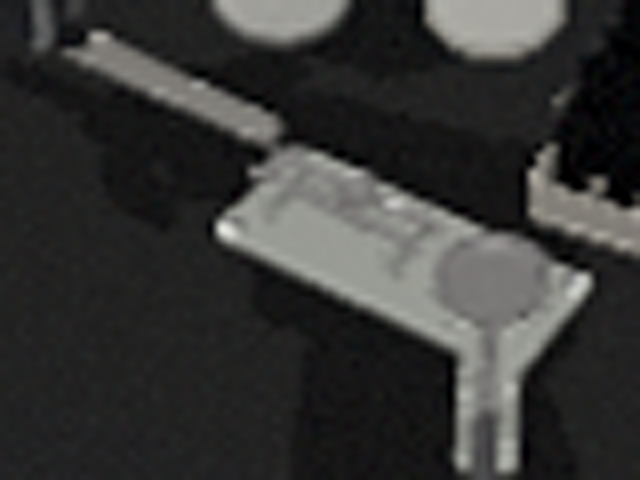

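View pics/g3_top.png

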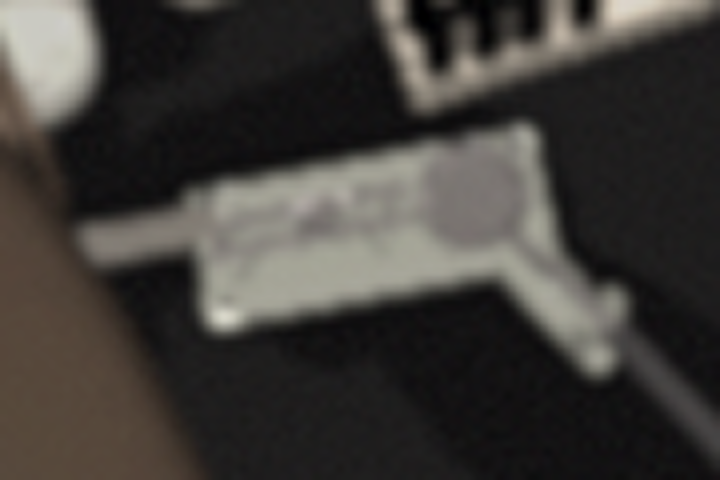

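```bash
cat > l3.py <<'E'
from h import *
from fit import tf
import pickle,sys
tag=sys.argv[1]; bt=(float(sys.argv[2]),float(sys.argv[3])); bs=(float(sys.argv[4]),float(sys.argv[5]))
d=pickle.load(open(tag+'.pkl','rb')); s,t=d['scene'],d['top']; p=np.load('rack.npy')
U=lambda q,x0,y0:((q[0]+.5)/8-.5+x0,(q[1]+.5)/8-.5+y0)
for n,c,u in(('top',t,U(bt,245,175)),('scene',s,U(bs,265,170))):
    X=atz(c,[u],.036)[0]; dx=X[:2]-p[:2]; c_,s_=np.cos(p[2]),np.sin(p[2])
    print(n,np.round(u,1),np.round(X,4),'rack xy mm',np.round([1000*(c_*dx[0]+s_*dx[1]),1000*(-s_*dx[0]+c_*dx[1])],1))
E
python3 l3.py g3 322 210 396 198
```

```text
top [284.8 200.8] [0.6026 0.0387 0.036 ] rack xy mm [ 0.2 68.3]
scene [314.1 194.3] [0.6064 0.0239 0.036 ] rack xy mm [ 4.4 53.6]
```

>>> {"api": "apply_moves", "payload": {
  "steps": [
    {"tx":0,"ty":0,"tz":6,"wx":0,"wy":0,"wz":0},
    {"tx":0,"ty":0,"tz":13,"wx":0,"wy":0,"wz":0},
    {"tx":0,"ty":0,"tz":16,"wx":0,"wy":0,"wz":0},
    {"tx":0,"ty":3,"tz":16,"wx":0,"wy":0,"wz":0},
    {"tx":0,"ty":8,"tz":16,"wx":0,"wy":0,"wz":0},
    {"tx":0,"ty":13,"tz":16,"wx":0,"wy":0,"wz":0},
    {"tx":0,"ty":17,"tz":16,"wx":0,"wy":0,"wz":0},
    {"tx":0,"ty":19,"tz":16,"wx":0,"wy":0,"wz":0},
    {"tx":0,"ty":20,"tz":16,"wx":0,"wy":0,"wz":0},
    {"tx":0,"ty":20,"tz":16,"wx":0,"wy":0,"wz":0}
  ]
}}

```text
time: 6.9
eef_pos: [0.6071, 0.1958, 0.2093]
tcp_rot: [1.0, -0.014, 0.0, -0.0]
contact_force: [-0.5, -0.5, 0.6]
opening: 0.159
```

```bash
python3 l2.py g4
cat > ov.py <<'E'
from h import *
from fit import tf
import pickle,sys
tag=sys.argv[1]; d=pickle.load(open(tag+'.pkl','rb')); p=np.load('rack.npy')
st=readout.get_state(); R=Ro.from_quat(st['tcp_rot']).as_matrix(); a=np.arctan2(R[1,0],R[0,0])
q=np.r_[st['eef_pos'][:2],0]; off=np.array([.0045,-.1328]); r=a-np.radians(2)
tip=st['eef_pos'][:2]+[off[0]*np.cos(r)-off[1]*np.sin(r),off[0]*np.sin(r)+off[1]*np.cos(r)]
dz=st['eef_pos'][2]-.1757
dx=tip-p[:2]; c_,s_=np.cos(p[2]),np.sin(p[2]); print('tip rack mm',np.round([1000*(c_*dx[0]+s_*dx[1]),1000*(-s_*dx[0]+c_*dx[1]),1000*(dz+.004)],1))
sp=np.r_[tip,a+np.pi]
for n,(x0,y0,x1,y1) in(('scene',(265,170,345,230)),('top',(245,175,335,235))):
    c=d[n]; f=8; im=cv2.resize(c['img'][y0:y1,x0:x1,::-1],None,fx=f,fy=f,interpolation=cv2.INTER_CUBIC)
    def draw(pp,P,col,cl=True):
        uv=(proj(c,tf(pp,np.array(P)/1000))-[x0,y0]+.5)*f; cv2.polylines(im,[np.round(uv*16).astype(int)],cl,col,1,cv2.LINE_AA,4)
    z=1000*dz+4
    draw(sp,[[10,-50,z],[10,0,z],[-10,0,z],[-10,-50,z]],(0,255,0))
    for x in(-7,7): draw(p,[[x,30,26],[x,125,26]],(255,0,0))
    cv2.imwrite(f'pics/{tag}_o{n}.png',im)
E
python3 ov.py g4
```

```text
t 7.00 pos [0.6071 0.196  0.2093] xang -1.60 tilt 0.01  F [ 0.3  0.2 -0.2] open 0.154
shift [ -0.3 -20.2   0.6] rot [-0.0001 -0.0001 -0.    ]
tip rack mm [ 0.2 92.8 37.6]
```

View pics/g4_oscene.png

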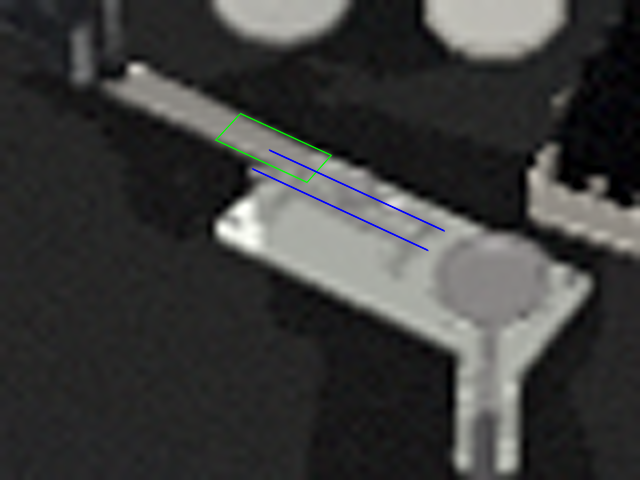

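View pics/g4_otop.png

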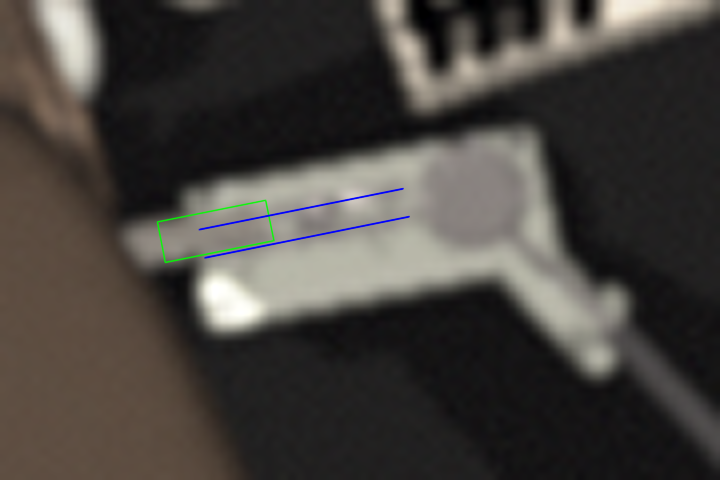

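The overlay's blade and rods match the pictures. The ball is the dark spot at top crop (315,215), at about 69 mm on the rack's y axis. Next comes the slow push.

>>> {"api": "apply_moves", "payload": {
  "steps": [
    {"tx":0,"ty":2,"tz":0,"wx":0,"wy":0,"wz":0},
    {"tx":0,"ty":4,"tz":0,"wx":0,"wy":0,"wz":0},
    {"tx":0,"ty":6,"tz":0,"wx":0,"wy":0,"wz":0},
    {"tx":0,"ty":8,"tz":0,"wx":0,"wy":0,"wz":0},
    {"tx":0,"ty":10,"tz":0,"wx":0,"wy":0,"wz":0},
    {"tx":0,"ty":12,"tz":0,"wx":0,"wy":0,"wz":0},
    {"tx":0,"ty":14,"tz":0,"wx":0,"wy":0,"wz":0},
    {"tx":0,"ty":16,"tz":0,"wx":0,"wy":0,"wz":0},
    {"tx":0,"ty":18,"tz":0,"wx":0,"wy":0,"wz":0},
    {"tx":0,"ty":20,"tz":0,"wx":0,"wy":0,"wz":0},
    {"tx":0,"ty":22,"tz":0,"wx":0,"wy":0,"wz":0},
    {"tx":0,"ty":24,"tz":0,"wx":0,"wy":0,"wz":0}
  ]
}}

```text
time: 8.2
eef_pos: [0.6064, 0.1718, 0.2093]
tcp_rot: [1.0, -0.014, 0.0, -0.0]
contact_force: [0.1, 1.3, -0.4]
opening: 0.153
```

```bash
python3 l2.py g5; python3 ov.py g5
```

```text
t 8.30 pos [0.6064 0.1717 0.2092] xang -1.62 tilt 0.01  F [-0.1  0.4 -0.8] open 0.155
shift [ -0.3 -44.5   0.5] rot [ 0.0002  0.0001 -0.0003]
tip rack mm [ 0.2 68.4 37.5]
```

View pics/g5_oscene.png

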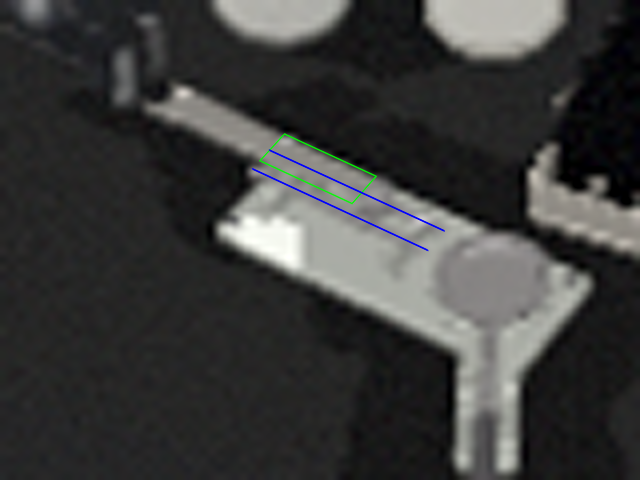

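View pics/g5_otop.png

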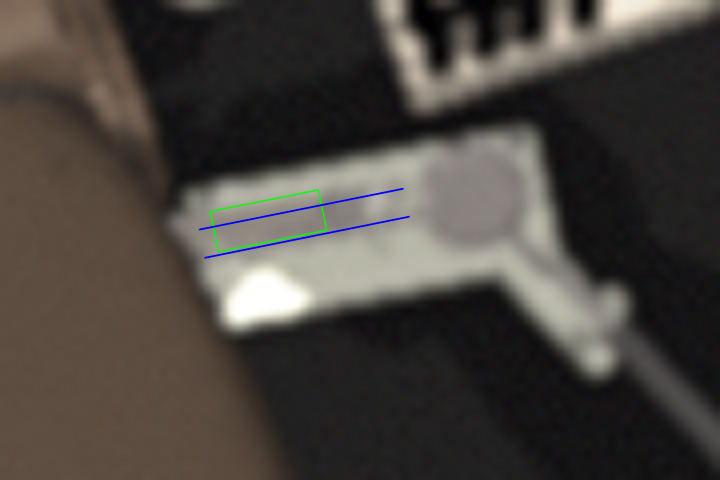

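The ball now sits just ahead of the tip (top crop about (348,215)). I'll keep pushing.

>>> {"api": "apply_moves", "payload": {
  "steps": [
    {"tx":0,"ty":2,"tz":0,"wx":0,"wy":0,"wz":0},
    {"tx":0,"ty":4,"tz":0,"wx":0,"wy":0,"wz":0},
    {"tx":0,"ty":6,"tz":0,"wx":0,"wy":0,"wz":0},
    {"tx":0,"ty":8,"tz":0,"wx":0,"wy":0,"wz":0},
    {"tx":0,"ty":10,"tz":0,"wx":0,"wy":0,"wz":0},
    {"tx":0,"ty":12,"tz":0,"wx":0,"wy":0,"wz":0},
    {"tx":0,"ty":14,"tz":0,"wx":0,"wy":0,"wz":0},
    {"tx":0,"ty":16,"tz":0,"wx":0,"wy":0,"wz":0},
    {"tx":0,"ty":18,"tz":0,"wx":0,"wy":0,"wz":0},
    {"tx":0,"ty":20,"tz":0,"wx":0,"wy":0,"wz":0},
    {"tx":0,"ty":22,"tz":0,"wx":0,"wy":0,"wz":0},
    {"tx":0,"ty":24,"tz":0,"wx":0,"wy":0,"wz":0}
  ]
}}

```text
time: 9.5
eef_pos: [0.6057, 0.1478, 0.2092]
tcp_rot: [1.0, -0.014, 0.0, -0.0]
contact_force: [0.9, -0.1, 0.3]
opening: 0.159
```

>>> {"api": "apply_moves", "payload": {
  "steps": [
    {"tx":0,"ty":2,"tz":0,"wx":0,"wy":0,"wz":0},
    {"tx":0,"ty":4,"tz":0,"wx":0,"wy":0,"wz":0},
    {"tx":0,"ty":6,"tz":0,"wx":0,"wy":0,"wz":0},
    {"tx":0,"ty":8,"tz":0,"wx":0,"wy":0,"wz":0},
    {"tx":0,"ty":10,"tz":0,"wx":0,"wy":0,"wz":0},
    {"tx":0,"ty":12,"tz":0,"wx":0,"wy":0,"wz":0},
    {"tx":0,"ty":12,"tz":0,"wx":0,"wy":0,"wz":0}
  ]
}}

```text
time: 10.2
eef_pos: [0.6054, 0.1357, 0.2092]
tcp_rot: [1.0, -0.014, -0.0, 0.0]
contact_force: [-0.9, 0.4, -0.6]
opening: 0.16
```

```bash
python3 l2.py g6; python3 ov.py g6
```

```text
t 10.30 pos [0.6054 0.1359 0.2092] xang -1.61 tilt 0.00  F [ 0.3 -0.8 -0.1] open 0.153
shift [ -0.3 -80.3   0.5] rot [-0.      0.0001 -0.0002]
tip rack mm [ 0.2 32.6 37.5]
```

View pics/g6_scene.png

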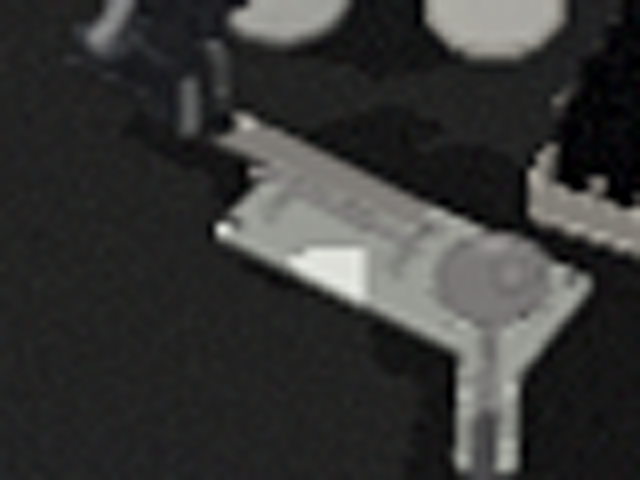

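View pics/g6_otop.png

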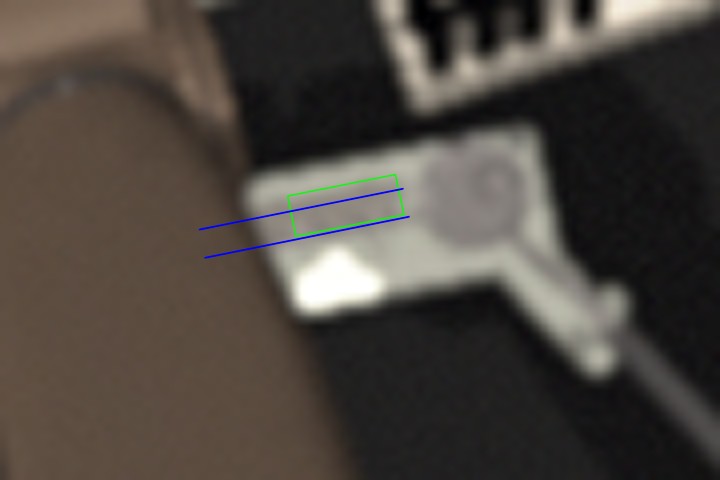

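The ball lies in the dish pocket (scene crop (512,275), top crop (495,190)). Next I return the spatula to its place.

```bash
python3 -c "
from h import *
plan([.4167,.1593,.2555],2.0)"
```

```text
t 10.30 pos [0.6054 0.1359 0.2092] xang -1.61 tilt 0.00  F [ 0.3 -0.8 -0.1] open 0.153
shift [-189.3  -18.1  -46.3] rot [-0.      0.0001 -0.063 ]
```

>>> {"api": "apply_moves", "payload": {
  "steps": [
    {"tx":0,"ty":0,"tz":-15,"wx":0,"wy":0,"wz":0},
    {"tx":0,"ty":0,"tz":-35,"wx":0,"wy":0,"wz":0},
    {"tx":-15,"ty":-2,"tz":-46,"wx":0,"wy":0,"wz":0},
    {"tx":-45,"ty":-5,"tz":-46,"wx":0,"wy":0,"wz":-0.01},
    {"tx":-80,"ty":-9,"tz":-46,"wx":0,"wy":0,"wz":-0.03},
    {"tx":-115,"ty":-13,"tz":-46,"wx":0,"wy":0,"wz":-0.05},
    {"tx":-150,"ty":-16,"tz":-46,"wx":0,"wy":0,"wz":-0.063},
    {"tx":-175,"ty":-18,"tz":-46,"wx":0,"wy":0,"wz":-0.063},
    {"tx":-187,"ty":-18,"tz":-36,"wx":0,"wy":0,"wz":-0.063},
    {"tx":-189,"ty":-18,"tz":-16,"wx":0,"wy":0,"wz":-0.063},
    {"tx":-189,"ty":-18,"tz":4,"wx":0,"wy":0,"wz":-0.063},
    {"tx":-189,"ty":-18,"tz":19,"wx":0,"wy":0,"wz":-0.063}
  ]
}}

```text
time: 11.5
eef_pos: [0.4169, 0.1595, 0.1906]
tcp_rot: [1.0, 0.018, 0.001, -0.0]
contact_force: [0.3, -0.2, -0.4]
opening: 0.156
```

```bash
python3 -c "
from h import *
plan([.4167,.1593,.1765],2.0)"
```

```text
t 11.50 pos [0.4169 0.1595 0.1906] xang 2.03 tilt 0.08  F [ 0.3 -0.2 -0.4] open 0.156
shift [-0.3  0.1 14.1] rot [-0.0001 -0.0013  0.0006]
```

>>> {"api": "apply_moves", "payload": {
  "steps": [
    {"tx":0,"ty":0,"tz":7,"wx":0,"wy":0,"wz":0},
    {"tx":0,"ty":0,"tz":11,"wx":0,"wy":0,"wz":0},
    {"tx":0,"ty":0,"tz":13,"wx":0,"wy":0,"wz":0},
    {"tx":0,"ty":0,"tz":14,"wx":0,"wy":0,"wz":0},
    {"tx":0,"ty":0,"tz":14,"wx":0,"wy":0,"wz":0}
  ]
}}

```text
time: 12.0
eef_pos: [0.4173, 0.1593, 0.1768]
tcp_rot: [1.0, 0.017, 0.001, -0.0]
contact_force: [0.6, 0.5, -0.8]
opening: 0.152
```

>>> {"api": "apply_moves", "payload": {
  "steps": [
    {"tx":0,"ty":0,"tz":0,"wx":0,"wy":0,"wz":0},
    {"tx":0,"ty":0,"tz":0,"wx":0,"wy":0,"wz":0},
    {"tx":0,"ty":0,"tz":0,"wx":0,"wy":0,"wz":0},
    {"tx":0,"ty":0,"tz":0,"wx":0,"wy":0,"wz":0},
    {"tx":0,"ty":0,"tz":0,"wx":0,"wy":0,"wz":0}
  ],
  "hand": 0.6
}}

```text
time: 12.5
eef_pos: [0.417, 0.1593, 0.1763]
tcp_rot: [1.0, 0.017, 0.0, -0.0]
contact_force: [0.1, 0.8, -0.2]
opening: 0.602
```

>>> {"api": "apply_moves", "payload": {
  "steps": [
    {"tx":0,"ty":0,"tz":-5,"wx":0,"wy":0,"wz":0},
    {"tx":0,"ty":0,"tz":-20,"wx":0,"wy":0,"wz":0},
    {"tx":0,"ty":0,"tz":-50,"wx":0,"wy":0,"wz":0},
    {"tx":0,"ty":0,"tz":-90,"wx":0,"wy":0,"wz":0},
    {"tx":0,"ty":0,"tz":-120,"wx":0,"wy":0,"wz":0}
  ]
}}

```text
time: 13.0
eef_pos: [0.4171, 0.1593, 0.2987]
tcp_rot: [1.0, 0.018, 0.001, -0.0]
contact_force: [0.2, 0.4, -0.4]
opening: 0.601
```

```bash
python3 look.py g7; python3 -c "
from h import *
plan([.4167,.1593,.1765],2.0)"
```

```text
t 13.10 pos [0.4187 0.1596 0.3016] xang 2.02 tilt 0.62  F [ 1.2  1.9 -0.1] open 0.602
shift [ -3.3   0.3 125.1] rot [-0.0011 -0.0108  0.0003]
```

View pics/g7_scene.png

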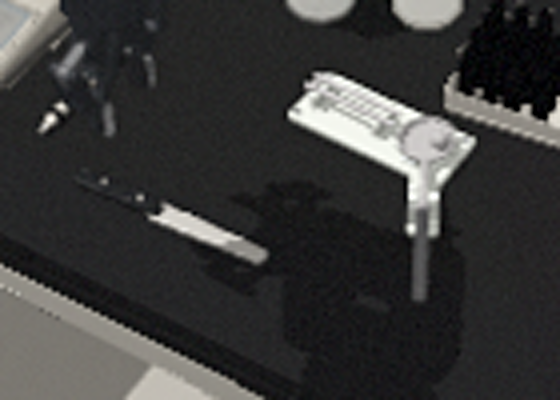

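View pics/g7_top.png

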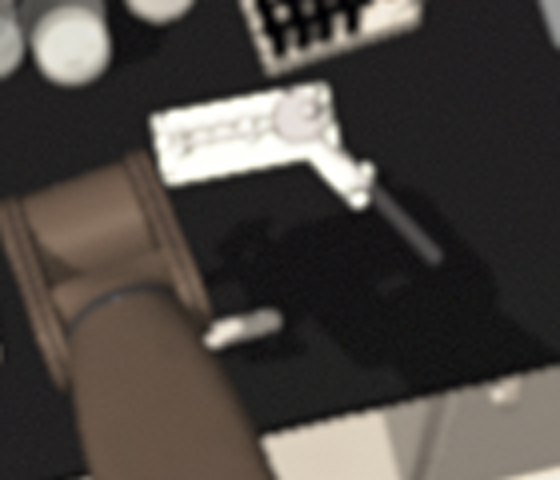

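```bash
python3 -c "
from h import *
plan([.4775,-.097,.275],-61.3)
from fit2 import solve
import pickle
" ; python3 - <<'E' 2>/dev/null | tail -3
import sys; sys.path.insert(0,'.')
import os; os.chdir('.')
from fit2 import *
# fit grip box of the dish in the first pictures: edges of grip (top face z=42) in dish frame
G=[([-100,6,42],[-188,6,42],[0,1,0]),([-100,-6,38],[-188,-6,38],[0,-1,0]),([-190,-4,40],[-190,4,40],[-1,0,0])]
for E_ in ([(top,G)],[(sc,G)],[(top,G),(sc,G)]):
    q,e,n=solve(E_,[.6005,-.0296,np.radians(28.7)]); print(np.round(q[:2],4),np.degrees(q[2]),e,n,tf(q,[-.14,0,.034]))
E
```

```text
t 13.10 pos [0.4187 0.1596 0.3016] xang 2.02 tilt 0.62  F [ 1.2  1.9 -0.1] open 0.602
shift [ 49.4 258.5  26.9] rot [-0.0069 -0.009   1.1051]
[ 0.5995 -0.0302 -0.0337] 0.51 60
[ 0.6014 -0.0294 -0.0189] 0.4 60
[ 0.6005 -0.0296 -0.0271] 0.48 120
pocket pred [[ 0.600498   -0.02955248  0.023     ]] grip140 [[ 0.477401   -0.09623926  0.034     ]]
spat [0.4183 0.1238 3.1786] 0.23 45
spat [0.4178 0.1231 3.1696] 0.16 45
spat [0.4179 0.1235 3.1769] 0.22 90
tip [[0.42133723 0.02651769 0.004     ]] grip [[0.41667351 0.15843528 0.0065    ]]
[ 0.5996 -0.0329] 27.03312287977339 0.4920634308028048 43 [[ 0.47492765 -0.09649177  0.034     ]]
[ 0.5929 -0.0192] 32.421277984338225 0.4267734777133022 40 [[ 0.47468863 -0.0942455   0.034     ]]
[ 0.5963 -0.0265] 29.647069143838813 0.5396580524612696 83 [[ 0.47459766 -0.09572835  0.034     ]]
```

>>> {"api": "apply_moves", "payload": {
  "steps": [
    {"tx":3,"ty":15,"tz":0,"wx":0,"wy":0,"wz":0.08},
    {"tx":8,"ty":45,"tz":0,"wx":0,"wy":0,"wz":0.2},
    {"tx":15,"ty":80,"tz":0,"wx":0,"wy":0,"wz":0.33},
    {"tx":22,"ty":115,"tz":0,"wx":0,"wy":0,"wz":0.47},
    {"tx":28,"ty":150,"tz":0,"wx":0,"wy":0,"wz":0.61},
    {"tx":35,"ty":185,"tz":0,"wx":0,"wy":0,"wz":0.75},
    {"tx":41,"ty":215,"tz":0,"wx":0,"wy":0,"wz":0.88},
    {"tx":46,"ty":240,"tz":5,"wx":0,"wy":0,"wz":1.0},
    {"tx":49,"ty":253,"tz":12,"wx":0,"wy":0,"wz":1.08},
    {"tx":49,"ty":258,"tz":20,"wx":0,"wy":0,"wz":1.1},
    {"tx":49,"ty":258,"tz":24,"wx":0,"wy":0,"wz":1.1},
    {"tx":49,"ty":258,"tz":24,"wx":0,"wy":0,"wz":1.1}
  ]
}}

```text
time: 14.3
eef_pos: [0.4743, -0.0961, 0.2707]
tcp_rot: [0.862, -0.507, -0.002, 0.0]
contact_force: [-0.7, -0.4, -0.2]
opening: 0.605
```

```bash
python3 look.py g8; python3 -c "
from h import *
plan([.477,-.0965,.189],-61)"
```

```text
t 14.40 pos [ 0.4747 -0.096   0.2719] xang -60.92 tilt 0.05  F [ 0.6 -0.3  0.2] open 0.602
shift [ 1.6 -1.8 82.9] rot [0.0004 0.0007 0.0015]
```

View pics/g8_scene.png

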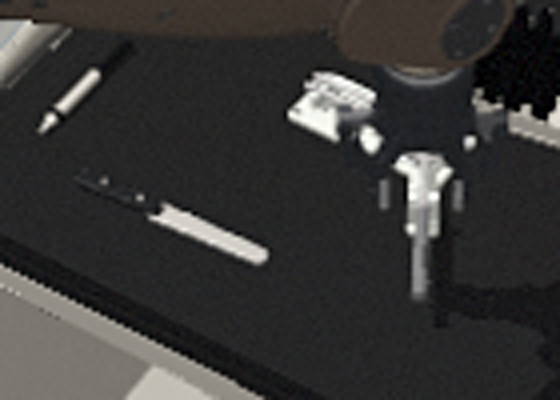

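The gripper's fingers straddle the handle line symmetrically at scene crop (385 and 458, 195), and the spatula lies flat at (175,220). I'll descend.

>>> {"api": "apply_moves", "payload": {
  "steps": [
    {"tx":1,"ty":-1,"tz":20,"wx":0,"wy":0,"wz":0},
    {"tx":1,"ty":-1,"tz":45,"wx":0,"wy":0,"wz":0},
    {"tx":1,"ty":-1,"tz":65,"wx":0,"wy":0,"wz":0},
    {"tx":1,"ty":-1,"tz":77,"wx":0,"wy":0,"wz":0},
    {"tx":1,"ty":-1,"tz":82,"wx":0,"wy":0,"wz":0},
    {"tx":1,"ty":-1,"tz":82,"wx":0,"wy":0,"wz":0}
  ]
}}

```text
time: 15.0
eef_pos: [0.4764, -0.097, 0.1901]
tcp_rot: [0.862, -0.507, -0.0, 0.0]
contact_force: [-0.0, 0.5, 0.9]
opening: 0.603
```

```bash
python3 look.py g9; python3 -c "
from h import *
plan([.477,-.0965,.189],-61)"
```

```text
t 15.10 pos [ 0.4769 -0.0973  0.1912] xang -61.00 tilt 0.10  F [-0.2 -0.2 -0.7] open 0.597
shift [-0.6 -0.5  2.2] rot [-0.0011 -0.0014  0.    ]
```

View pics/g9_scene.png

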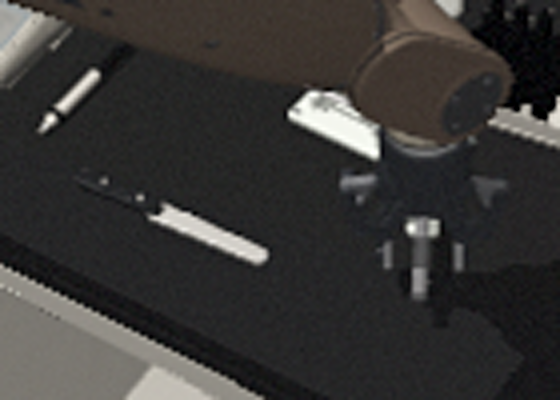

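The handle at (420,270) sits midway between the fingers at (388,255) and (458,255). I'll close on it.

>>> {"api": "apply_moves", "payload": {
  "steps": [
    {"tx":0,"ty":0,"tz":2,"wx":0,"wy":0,"wz":0},
    {"tx":0,"ty":0,"tz":2,"wx":0,"wy":0,"wz":0},
    {"tx":0,"ty":0,"tz":2,"wx":0,"wy":0,"wz":0},
    {"tx":0,"ty":0,"tz":2,"wx":0,"wy":0,"wz":0},
    {"tx":0,"ty":0,"tz":2,"wx":0,"wy":0,"wz":0},
    {"tx":0,"ty":0,"tz":2,"wx":0,"wy":0,"wz":0},
    {"tx":0,"ty":0,"tz":2,"wx":0,"wy":0,"wz":0},
    {"tx":0,"ty":0,"tz":2,"wx":0,"wy":0,"wz":0}
  ],
  "hand": 0,
  "force": 90
}}

```text
time: 15.9
eef_pos: [0.4765, -0.0974, 0.1885]
tcp_rot: [0.862, -0.508, 0.0, -0.0]
contact_force: [-1.1, 0.5, 3.4]
opening: 0.126
```

```bash
python3 -c "
from h import *
plan([.477,-.0965,.189],-61);print(readout.get_state()['wrist_torque'])"
```

```text
t 15.90 pos [ 0.4765 -0.0974  0.1885] xang -61.02 tilt 0.04  F [-1.1  0.5  3.4] open 0.126
shift [-0.5 -0.8 -0.5] rot [-0.0004 -0.0006 -0.0004]
[0.04063352 0.01937413 0.02297739]
```

>>> {"api": "apply_moves", "payload": {
  "steps": [
    {"tx":0,"ty":0,"tz":-1,"wx":0,"wy":0,"wz":0},
    {"tx":0,"ty":0,"tz":-3,"wx":0,"wy":0,"wz":0},
    {"tx":0,"ty":0,"tz":-7,"wx":0,"wy":0,"wz":0},
    {"tx":0,"ty":0,"tz":-13,"wx":0,"wy":0,"wz":0},
    {"tx":0,"ty":0,"tz":-21,"wx":0,"wy":0,"wz":0},
    {"tx":0,"ty":0,"tz":-30,"wx":0,"wy":0,"wz":0},
    {"tx":0,"ty":0,"tz":-40,"wx":0,"wy":0,"wz":0},
    {"tx":0,"ty":0,"tz":-50,"wx":0,"wy":0,"wz":0},
    {"tx":0,"ty":0,"tz":-59,"wx":0,"wy":0,"wz":0},
    {"tx":0,"ty":0,"tz":-66,"wx":0,"wy":0,"wz":0},
    {"tx":0,"ty":0,"tz":-70,"wx":0,"wy":0,"wz":0},
    {"tx":0,"ty":0,"tz":-72,"wx":0,"wy":0,"wz":0}
  ]
}}

```text
time: 17.1
eef_pos: [0.4764, -0.0973, 0.2607]
tcp_rot: [0.862, -0.508, 0.0, -0.0]
contact_force: [0.3, 0.5, -1.6]
opening: 0.122
```

```bash
cat > look2.py <<'E'
from h import *
import sys,pickle
tag=sys.argv[1]; d={}
for n,b in(('scene',(270,150,470,300)),('top',(260,130,460,280))):
    c=imaging.read_camera(n); d[n]=c; zoom(c,b,4,f'pics/{tag}_{n}.png')
pickle.dump(d,open(f'{tag}.pkl','wb'))
plan([.477,-.0965,.276],-61)
E
python3 look2.py g10
```

```text
t 17.20 pos [ 0.4763 -0.0972  0.2603] xang -61.02 tilt 0.00  F [-0.2 -0.6 -1.9] open 0.126
shift [ -0.3  -1.  -15.7] rot [-0.     -0.     -0.0004]
```

View pics/g10_scene.png

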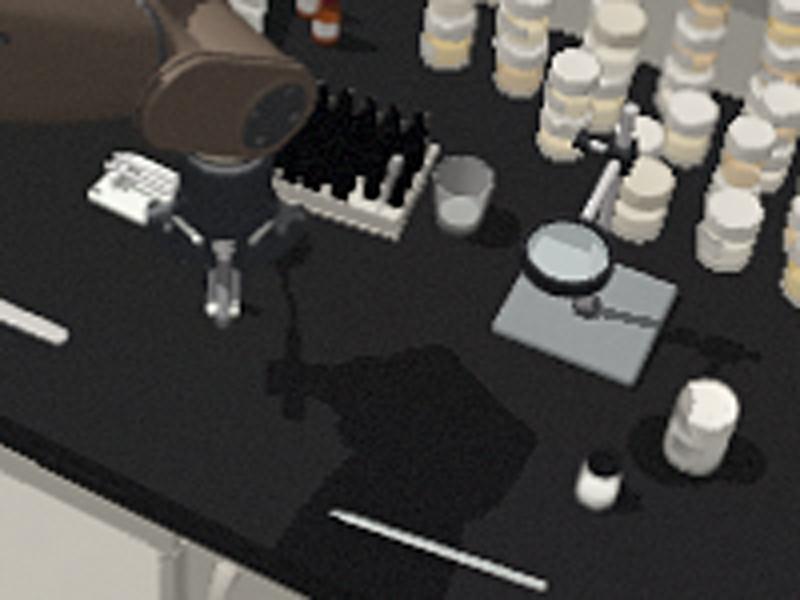

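View pics/g10_top.png

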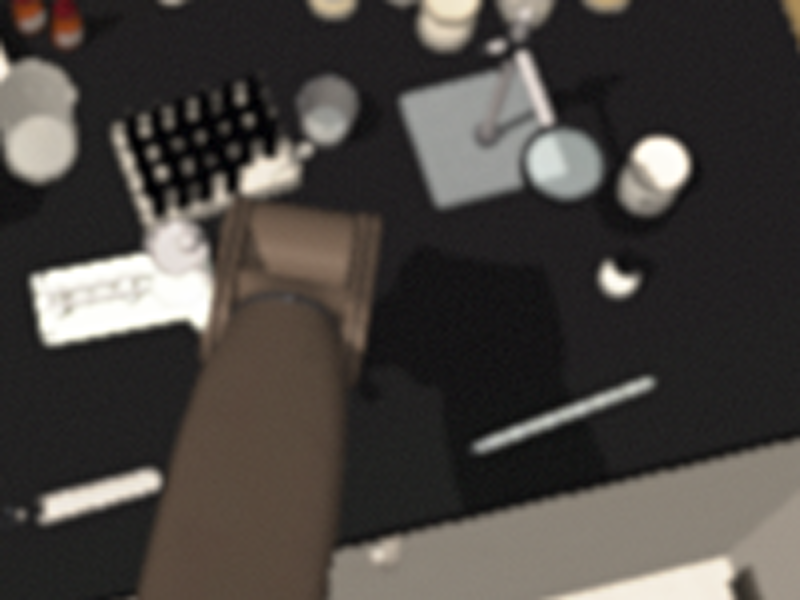

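The dish is up with the ball in it (top crop (178,243)), the stirring rod and vial are untouched, and the lens is at top crop (565,163) and scene crop (568,257). Next I measure the lens accurately.

```bash
cat > lens.py <<'E'
from h import *
import pickle
from scipy.optimize import least_squares
from scipy.ndimage import map_coordinates
d=pickle.load(open('g10.pkl','rb')); s,t=d['scene'],d['top']
def circ(x,a,z): return np.c_[x[0]+x[2]*np.cos(a),x[1]+x[2]*np.sin(a),0*a+z]
def fitc(cams,x0,z,half=3.,thr=15,fixr=None):
    x=np.array(x0,float); a=np.linspace(0,2*np.pi,72,endpoint=False)
    for _ in range(10):
        ob=[]
        for c in cams:
            g=c['img'].astype(float).mean(2); P=circ(x,a,z); uv=proj(c,P); uo=proj(c,circ(x+[0,0,.005],a,z)); n=uo-uv; n/=np.linalg.norm(n,axis=1,keepdims=True)
            k=np.arange(-half,half+.01,.1)
            for q,nn,ai in zip(uv,n,a):
                pr=map_coordinates(g,[q[1]+k*nn[1],q[0]+k*nn[0]],order=1); hi,lo=pr[:12].mean(),pr[-12:].mean()
                if hi-lo<thr: continue
                m=(hi+lo)/2; i=np.where((pr[:-1]>m)&(pr[1:]<=m))[0]
                if len(i): ob.append((c,ai,q+(k[i[0]]+.05)*nn,nn))
        def res(y):
            return [((proj(c,circ(y,np.array([ai]),z))[0]-q)@nn) for c,ai,q,nn in ob]
        x=least_squares(res,x,loss='soft_l1',f_scale=.3,x_scale=.01).x
    return x,np.sqrt(np.mean(np.square(res(x)))),len(ob)
for z in (.200,.207,.214):
    for nm,cams in(('top',[t]),('scene',[s]),('both',[t,s])):
        x,e,n=fitc(cams,[.546,-.356,.031],z); print(z,nm,np.round(x,4),round(e,2),n)
print('dish rim, top:',fitc([t],[.6,-.0296,.027],.093,thr=30))
x0,y0=380,145
for nm,c,(x0,y0,x1,y1) in(('scene',s,(385,190,445,250)),('top',t,(370,140,430,200))):
    zoom(c,(x0,y0,x1,y1),8,f'pics/lens_{nm}.png')
E
python3 lens.py; python3 -c "
import cv2,numpy as np
cv2.imwrite('pics/lens.png',np.hstack([cv2.imread('pics/lens_%s.png'%n)[:,:400] for n in('scene','top')]))"
```

```text
0.2 top [ 0.554  -0.3583  0.0309] 0.24 72
0.2 scene [ 0.5341 -0.3599  0.0386] 1.27 33
0.2 both [ 0.5547 -0.3576  0.0312] 0.99 122
0.207 top [ 0.5513 -0.3562  0.0308] 0.24 72
0.207 scene [ 0.5553 -0.352   0.0299] 0.19 72
0.207 both [ 0.5525 -0.3545  0.0305] 0.75 144
0.214 top [ 0.5486 -0.354   0.0306] 0.24 72
0.214 scene [ 0.5491 -0.3535  0.0297] 0.19 72
0.214 both [ 0.5487 -0.3537  0.0301] 0.27 144
dish rim, top: (array([ 0.59523628, -0.0308244 ,  0.02823499]), np.float64(0.4017334856435107), 45)
```

View pics/lens.png

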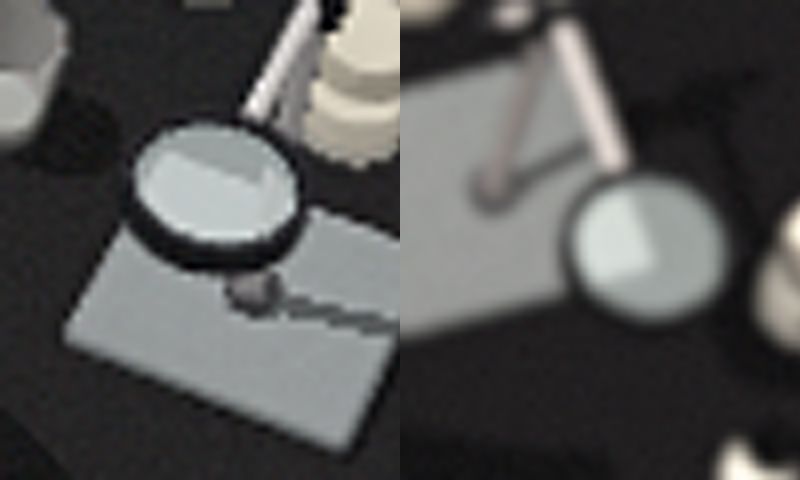

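```bash
cat > dish.py <<'E'
from h import *
import pickle,sys
tag=sys.argv[1]; box=[int(v) for v in sys.argv[2].split(',')]; cam=sys.argv[3]
d=pickle.load(open(tag+'.pkl','rb')); c=d[cam]
st=readout.get_state(); R=Ro.from_quat(st['tcp_rot']).as_matrix(); a=np.arctan2(R[1,0],R[0,0])
dT=np.array(st['eef_pos'])-[.4765,-.0974,.1885]
# dish pose rel. to grasp time
r=a-np.radians(-61.0); off=np.array([.6005,-.0296])-[.4765,-.0974]
c0=np.array(st['eef_pos'])[:2]+[off[0]*np.cos(r)-off[1]*np.sin(r),off[0]*np.sin(r)+off[1]*np.cos(r)]; z0=.008+dT[2]
print('pred dish',np.round(c0,4),round(z0,4))
th=np.linspace(0,2*np.pi,60); x0,y0,x1,y1=box; f=8
im=cv2.resize(c['img'][y0:y1,x0:x1,::-1],None,fx=f,fy=f,interpolation=cv2.INTER_CUBIC)
u=np.array([-np.cos(np.radians(28.7)+r),-np.sin(np.radians(28.7)+r)]) # handle dir
for droop,col in((0,(0,255,0)),(5,(0,0,255))):
    k=np.tan(np.radians(droop)); P=[]
    for t_ in th:
        e=np.array([np.cos(t_),np.sin(t_)])*.027; P.append([*(c0+e),z0+.013-(0.14-e@u)*k])
    uv=(proj(c,P)-[x0,y0]+.5)*f; cv2.polylines(im,[np.round(uv*16).astype(int)],True,col,1,cv2.LINE_AA,4)
cv2.imwrite(f'pics/{tag}_dish_{cam}.png',im)
E
python3 dish.py g10 280,170,340,220 top
```

```text
pred dish [ 0.6003 -0.0295] 0.0798
```

View pics/g10_dish_top.png

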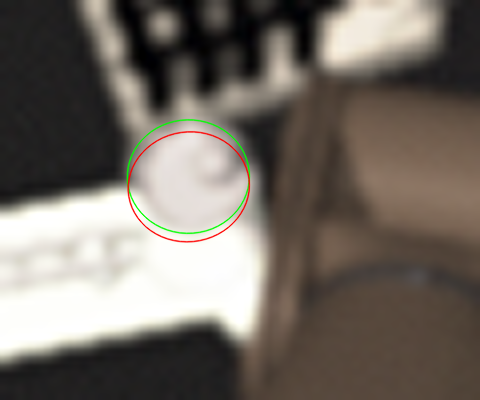

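Level prediction (green) matches the rim. I carry the dish level and gently towards the lens.

```bash
python3 -c "
from h import *
plan([.425,-.4213,.2755],-61)"
```

```text
t 17.20 pos [ 0.4763 -0.0972  0.2603] xang -61.02 tilt 0.00  F [-0.2 -0.6 -1.9] open 0.126
shift [258.6 201.9 -15.2] rot [-0.     -0.     -0.0004]
```

>>> {"api": "apply_moves", "payload": {
  "steps": [
    {"tx":0.8,"ty":0.6,"tz":-0.5,"wx":0,"wy":0,"wz":0},
    {"tx":3,"ty":2.5,"tz":-1.5,"wx":0,"wy":0,"wz":0},
    {"tx":7,"ty":5.5,"tz":-3,"wx":0,"wy":0,"wz":0},
    {"tx":12.5,"ty":10,"tz":-5,"wx":0,"wy":0,"wz":0},
    {"tx":19.5,"ty":15.5,"tz":-7,"wx":0,"wy":0,"wz":0},
    {"tx":28.5,"ty":22,"tz":-9,"wx":0,"wy":0,"wz":0},
    {"tx":38.5,"ty":30,"tz":-11,"wx":0,"wy":0,"wz":0},
    {"tx":49,"ty":38,"tz":-13,"wx":0,"wy":0,"wz":0},
    {"tx":59,"ty":46,"tz":-14,"wx":0,"wy":0,"wz":0},
    {"tx":69.5,"ty":54,"tz":-15,"wx":0,"wy":0,"wz":0},
    {"tx":79.5,"ty":62,"tz":-15,"wx":0,"wy":0,"wz":0},
    {"tx":90,"ty":70,"tz":-15,"wx":0,"wy":0,"wz":0}
  ]
}}

```text
time: 18.4
eef_pos: [0.4585, -0.211, 0.2752]
tcp_rot: [0.862, -0.508, -0.0, -0.0]
contact_force: [-0.5, 0.6, -0.8]
opening: 0.12
```

>>> {"api": "apply_moves", "payload": {
  "steps": [
    {"tx":10,"ty":8,"tz":0,"wx":0,"wy":0,"wz":0},
    {"tx":20.5,"ty":16,"tz":0,"wx":0,"wy":0,"wz":0},
    {"tx":31,"ty":24,"tz":0,"wx":0,"wy":0,"wz":0},
    {"tx":41,"ty":32,"tz":0,"wx":0,"wy":0,"wz":0},
    {"tx":51,"ty":40,"tz":0,"wx":0,"wy":0,"wz":0},
    {"tx":61.5,"ty":48,"tz":0,"wx":0,"wy":0,"wz":0},
    {"tx":72,"ty":56,"tz":0,"wx":0,"wy":0,"wz":0},
    {"tx":82,"ty":64,"tz":0,"wx":0,"wy":0,"wz":0},
    {"tx":92,"ty":72,"tz":0,"wx":0,"wy":0,"wz":0},
    {"tx":102,"ty":80,"tz":0,"wx":0,"wy":0,"wz":0},
    {"tx":111,"ty":87,"tz":0,"wx":0,"wy":0,"wz":0},
    {"tx":119,"ty":93,"tz":0,"wx":0,"wy":0,"wz":0}
  ]
}}

```text
time: 19.6
eef_pos: [0.4348, -0.3601, 0.2752]
tcp_rot: [0.861, -0.508, 0.0, 0.0]
contact_force: [0.5, -0.1, -1.2]
opening: 0.121
```

```bash
python3 -c "
from h import *
plan([.425,-.4213,.2755],-61)"
```

```text
t 19.60 pos [ 0.4348 -0.3601  0.2752] xang -61.04 tilt 0.00  F [ 0.5 -0.1 -1.2] open 0.121
shift [48.8 38.2 -0.3] rot [-0.     -0.     -0.0007]
```

>>> {"api": "apply_moves", "payload": {
  "steps": [
    {"tx":8,"ty":6,"tz":0,"wx":0,"wy":0,"wz":0},
    {"tx":16,"ty":12.5,"tz":0,"wx":0,"wy":0,"wz":0},
    {"tx":23,"ty":18,"tz":0,"wx":0,"wy":0,"wz":0},
    {"tx":29.5,"ty":23,"tz":0,"wx":0,"wy":0,"wz":0},
    {"tx":35,"ty":27.5,"tz":0,"wx":0,"wy":0,"wz":0},
    {"tx":40,"ty":31.5,"tz":0,"wx":0,"wy":0,"wz":0},
    {"tx":44,"ty":34.5,"tz":0,"wx":0,"wy":0,"wz":0},
    {"tx":46.5,"ty":36.5,"tz":0,"wx":0,"wy":0,"wz":0},
    {"tx":48,"ty":37.5,"tz":0,"wx":0,"wy":0,"wz":0},
    {"tx":48.5,"ty":38,"tz":0,"wx":0,"wy":0,"wz":0},
    {"tx":48.5,"ty":38,"tz":0,"wx":0,"wy":0,"wz":0},
    {"tx":48.5,"ty":38,"tz":0,"wx":0,"wy":0,"wz":0}
  ]
}}

```text
time: 20.8
eef_pos: [0.4253, -0.4197, 0.2752]
tcp_rot: [0.862, -0.508, -0.0, -0.0]
contact_force: [0.2, -1.4, -0.3]
opening: 0.122
```

```bash
python3 look2.py g11; python3 dish.py g11 375,195,445,255 scene;python3 dish.py g11 370,140,430,200 top
```

```text
t 20.90 pos [ 0.4253 -0.4197  0.2752] xang -61.01 tilt 0.01  F [ 0.5 -0.6 -1.3] open 0.118
shift [-257.6 -201.9   -0.8] rot [-0.      0.0001 -0.0001]
pred dish [ 0.5493 -0.3519] 0.0947
pred dish [ 0.5493 -0.3519] 0.0947
```

View pics/g11_scene.png

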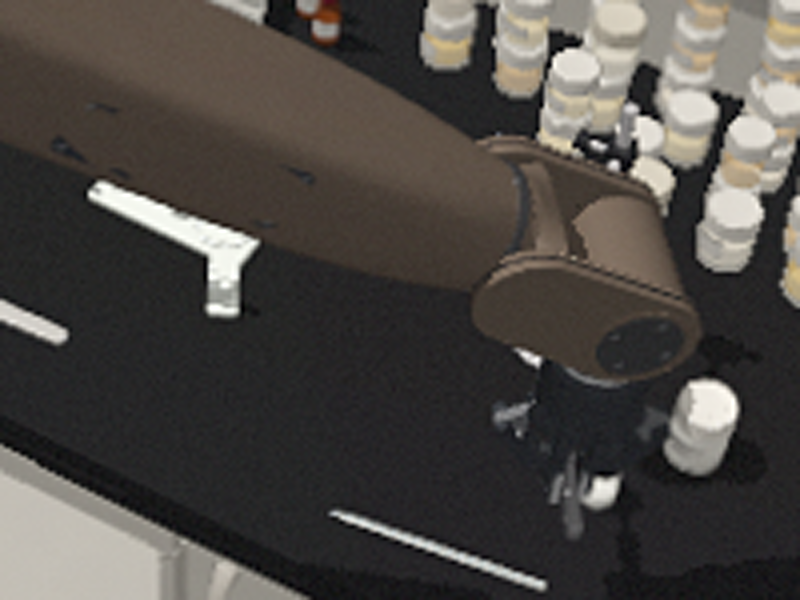

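View pics/g11_dish_scene.png

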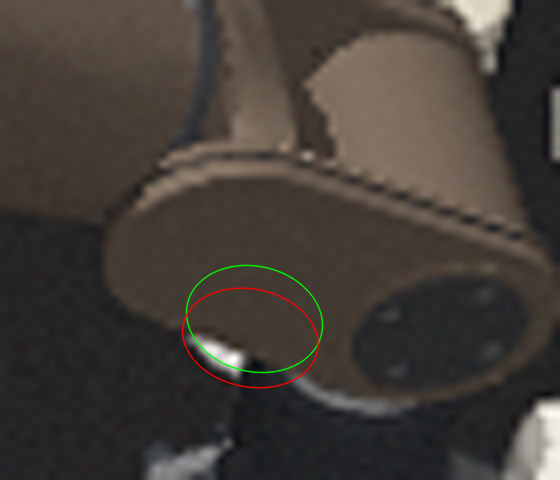

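View pics/g11_top.png

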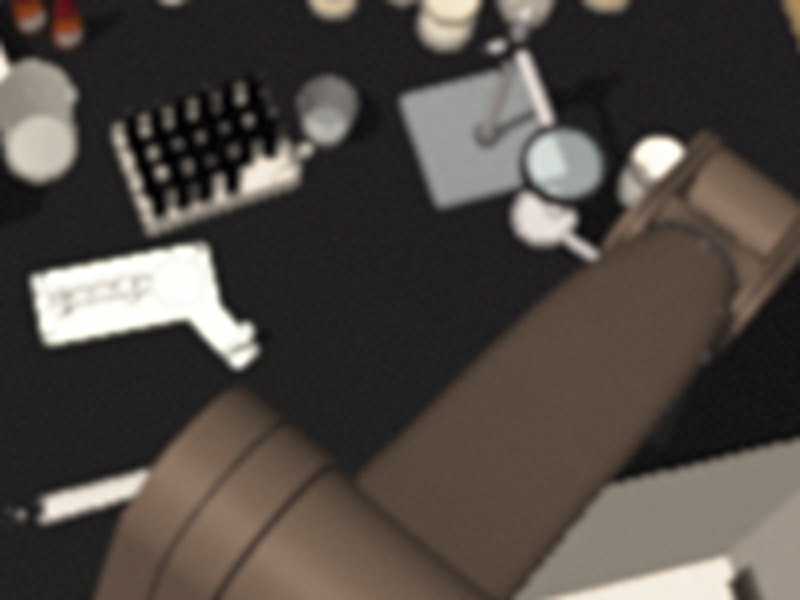

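```bash
python3 dish.py g11 370,150,430,210 top
```

```text
pred dish [ 0.5493 -0.3519] 0.0947
```

View pics/g11_dish_top.png

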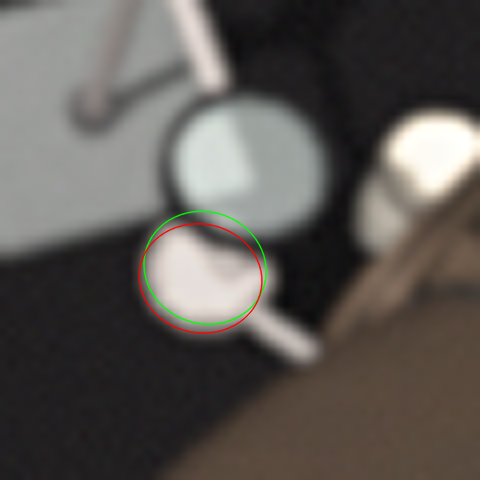

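```bash
cat > rim.py <<'E'
from h import *
import pickle,sys
from scipy.optimize import least_squares
from scipy.ndimage import map_coordinates
def rim(c,x0,z,angs,r=.027,half=2.5,thr=40):
    x=np.array(x0,float); a=np.radians(angs); C=lambda x,a:np.c_[x[0]+r*np.cos(a),x[1]+r*np.sin(a),0*a+z]
    g=c['img'].astype(float).mean(2)
    for _ in range(10):
        uv=proj(c,C(x,a)); uo=proj(c,np.c_[x[0]+1.2*r*np.cos(a),x[1]+1.2*r*np.sin(a),0*a+z]); n=uo-uv; n/=np.linalg.norm(n,axis=1,keepdims=True); k=np.arange(-half,half+.01,.1); ob=[]
        for q,nn,ai in zip(uv,n,a):
            pr=map_coordinates(g,[q[1]+k*nn[1],q[0]+k*nn[0]],order=1); hi,lo=pr[:12].mean(),pr[-12:].mean()
            if hi-lo<thr: continue
            m=(hi+lo)/2; i=np.where((pr[:-1]>m)&(pr[1:]<=m))[0]
            if len(i): ob.append((ai,q+(k[i[0]]+.05)*nn,nn))
        f=lambda y:[((proj(c,C(y,np.array([ai])))[0]-q)@nn) for ai,q,nn in ob]
        x=least_squares(f,x,loss='soft_l1',f_scale=.3,x_scale=.01).x
    return np.round(x,4),round(float(np.sqrt(np.mean(np.square(f(x))))),2),len(ob)
if __name__=='__main__':
    d=pickle.load(open('g11.pkl','rb'))
    for z in(.1077,.1007): print('g11',z,rim(d['top'],[.549,-.352],z,np.arange(80,200,4)))
    d=pickle.load(open('g10.pkl','rb'))
    for z in(.0928,.086): print('g10',z,rim(d['top'],[.6,-.03],z,np.r_[np.arange(20,95,4)]))
E
python3 rim.py; python3 -c "
from h import *; print(readout.get_state()['wrist_torque'], readout.get_state()['contact_force'])"
```

```text
g11 0.1077 (array([ 0.5465, -0.3513]), 0.06, 30)
g11 0.1007 (array([ 0.5489, -0.3532]), 0.06, 30)
g10 0.0928 (array([ 0.5872, -0.0189]), 0.46, 13)
g10 0.086 (array([ 0.5906, -0.02  ]), 0.46, 13)
[-0.02609475  0.11615755 -0.00929455] [ 0.50206746 -0.6390072  -1.3328266 ]
```

Run:
```python
from rim import *
d=pickle.load(open('g11.pkl','rb'))
# triangulate: vary z, get line constraint from scene arc given centre from top
s=d['scene'];g=s['img'].astype(float).mean(2)
np.set_printoptions(linewidth=160); print(g[232:246,394:412].astype(int))
for z in(.1117,.1077,.104,.1007,.097):
    ct,_,_=rim(d['top'],[.549,-.352],z,np.arange(80,200,4))
    best=None
    # where does scene rim with that centre fall: residual along the image normal on arc angles
    a=np.radians(np.arange(100,200,5)); P=np.c_[ct[0]+.027*np.cos(a),ct[1]+.027*np.sin(a),0*a+z]; uv=proj(s,P)
    Q=np.c_[ct[0]+.034*np.cos(a),ct[1]+.034*np.sin(a),0*a+z]; n=proj(s,Q)-uv; n/=np.linalg.norm(n,axis=1,keepdims=True); k=np.arange(-3,3.01,.1); out=[]
    for q,nn,ai in zip(uv,n,a):
        pr=map_coordinates(g,[q[1]+k*nn[1],q[0]+k*nn[0]],order=1)
        mx=pr.max(); 
        if mx<120: continue
        i0=pr.argmax(); m=(mx+pr[-8:].mean())/2; i=[j for j in range(i0,len(k)-1) if pr[j]>m>=pr[j+1]]
        if i: out.append((int(np.degrees(ai)),round(float(k[i[0]]),1)))
    print(z,ct,out)
```

```text
[[ 55  60  57  55  57  57  58  59  57  55  57  61  57  55  58  59  59  57]
 [ 58  57  58  57  60  61  55  58  58  58  57  57  59  57  58  57  59  56]
 [ 60  57  57  61  57  60  58  61  56  57  60  55  59  58  59  57  58  59]
 [ 37  48  68  61  59  57  56  59  59  58  58  59  56  59  58  57  57  58]
 [ 35  37  35  39  49  58  51  51  56  56  58  58  58  57  57  58  58  57]
 [ 37  35  33  35  81 143 120 102  53  53  57  53  58  56  59  58  56  56]
 [ 37  35  35  35  31  67 203 226 185 102  58  56  55  57  58  55  58  59]
 [ 37  33  43  36  33  27  89 201 207 213 221 102  47  64  59  59  59  56]
 [ 39  39  36  36  36  31  27  98 169 221 217  91  22  20  45  51  60  60]
 [ 37  36  35  38  36  36  34  31  48  89 157  30  27  24  39  37  55  68]
 [ 38  34  35  40  40  36  38  35  34  24  55  24  26  29  35  38  38  76]
 [ 35  36  36  36  37  31  36  39  36  37  43  24  28  29  32  35  40  37]
 [ 37  38  33  39  27  38  35  35  33  38  44  28  27  31  33  33  37  35]
 [ 33  35  37  37  36  36  37  36  37  37  28  31  29  28  30  34  30  39]]
0.1117 [ 0.5452 -0.3502] [(150, -0.1), (155, -0.3), (160, -0.2), (165, -0.2), (170, 0.0), (175, 0.2), (180, 0.3), (185, 0.3), (190, 0.3), (195, 0.7)]
0.1077 [ 0.5465 -0.3513] [(140, 0.0), (145, -0.3), (150, -0.5), (155, -0.5), (160, -0.5), (165, -0.3), (170, -0.2), (175, -0.2), (180, -0.2), (185, -0.2), (190, 0.0), (195, -0.1)]
0.104 [ 0.5478 -0.3523] [(135, 0.0), (140, -0.3), (145, -0.7), (150, -0.7), (155, -0.7), (160, -0.6), (165, -0.5), (170, -0.5), (175, -0.6), (180, -0.6), (185, -0.6), (190, -0.1)]
0.1007 [ 0.5489 -0.3532] [(130, 0.0), (135, -0.3), (140, -0.7), (145, -0.8), (150, -0.9), (155, -0.8), (160, -0.8), (165, -0.8), (170, -0.9), (175, -1.0), (180, -1.0), (185, -0.6)]
0.097 [ 0.5501 -0.3542] [(125, 0.1), (130, -0.4), (135, -0.8), (140, -0.9), (145, -1.0), (150, -1.0), (155, -1.0), (160, -1.1), (165, -1.2), (170, -1.4), (175, -1.4), (180, -1.1)]
```

Triangulation shows the dish is level, about 3 mm short of the lens axis. In the top view, the ball's shaded edge shows in the pocket at (228,262). I'll nudge the dish and let it settle.

>>> {"api": "apply_moves", "payload": {
  "steps": [
    {"tx":1,"ty":-0.3,"tz":0,"wx":0,"wy":0,"wz":0},
    {"tx":2,"ty":-0.6,"tz":0,"wx":0,"wy":0,"wz":0},
    {"tx":2.7,"ty":-0.8,"tz":0,"wx":0,"wy":0,"wz":0},
    {"tx":2.7,"ty":-0.8,"tz":0,"wx":0,"wy":0,"wz":0},
    {"tx":2.7,"ty":-0.8,"tz":0,"wx":0,"wy":0,"wz":0},
    {"tx":2.7,"ty":-0.8,"tz":0,"wx":0,"wy":0,"wz":0},
    {"tx":2.7,"ty":-0.8,"tz":0,"wx":0,"wy":0,"wz":0},
    {"tx":2.7,"ty":-0.8,"tz":0,"wx":0,"wy":0,"wz":0},
    {"tx":2.7,"ty":-0.8,"tz":0,"wx":0,"wy":0,"wz":0},
    {"tx":2.7,"ty":-0.8,"tz":0,"wx":0,"wy":0,"wz":0},
    {"tx":2.7,"ty":-0.8,"tz":0,"wx":0,"wy":0,"wz":0},
    {"tx":2.7,"ty":-0.8,"tz":0,"wx":0,"wy":0,"wz":0}
  ]
}}

```text
time: 22.1
eef_pos: [0.4273, -0.4219, 0.2752]
tcp_rot: [0.862, -0.508, -0.0, 0.0]
contact_force: [0.1, 0.4, -0.6]
opening: 0.121
```

>>> {"api": "apply_moves", "payload": {
  "steps": [
    {"tx":0,"ty":0,"tz":0,"wx":0,"wy":0,"wz":0},
    {"tx":0,"ty":0,"tz":0,"wx":0,"wy":0,"wz":0},
    {"tx":0,"ty":0,"tz":0,"wx":0,"wy":0,"wz":0},
    {"tx":0,"ty":0,"tz":0,"wx":0,"wy":0,"wz":0},
    {"tx":0,"ty":0,"tz":0,"wx":0,"wy":0,"wz":0},
    {"tx":0,"ty":0,"tz":0,"wx":0,"wy":0,"wz":0},
    {"tx":0,"ty":0,"tz":0,"wx":0,"wy":0,"wz":0},
    {"tx":0,"ty":0,"tz":0,"wx":0,"wy":0,"wz":0},
    {"tx":0,"ty":0,"tz":0,"wx":0,"wy":0,"wz":0},
    {"tx":0,"ty":0,"tz":0,"wx":0,"wy":0,"wz":0}
  ]
}}

```text
time: 23.1
eef_pos: [0.4273, -0.4219, 0.2752]
tcp_rot: [0.862, -0.508, -0.0, 0.0]
contact_force: [0.5, -0.1, -0.9]
opening: 0.123
```

```bash
python3 look2.py g12; python3 dish.py g12 370,150,430,210 top; python3 -c "
from rim import *
d=pickle.load(open('g12.pkl','rb')); print(rim(d['top'],[.549,-.352],.1077,np.arange(80,200,4)))"
```

```text
t 23.20 pos [ 0.4273 -0.4219  0.2752] xang -61.02 tilt 0.00  F [0.3 0.2 0.3] open 0.122
shift [-260.5 -201.1   -0.8] rot [ 0.      0.0001 -0.0004]
pred dish [ 0.5513 -0.3541] 0.0947
(array([ 0.5479, -0.3541]), 0.09, 30)
```

View pics/g12_dish_top.png

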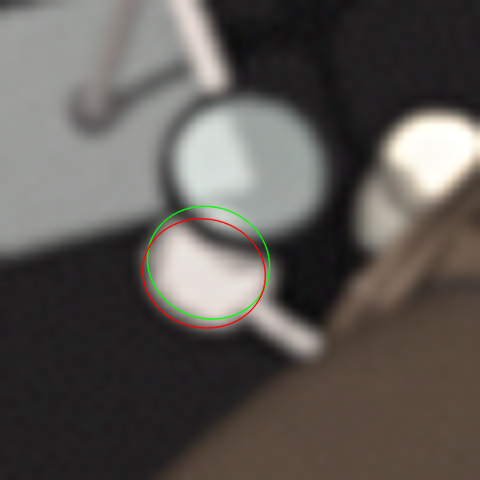

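>>> {"api": "apply_moves", "payload": {
  "steps": [
    {"tx":0,"ty":0,"tz":0,"wx":0,"wy":0,"wz":0},
    {"tx":0,"ty":0,"tz":0,"wx":0,"wy":0,"wz":0},
    {"tx":0,"ty":0,"tz":0,"wx":0,"wy":0,"wz":0},
    {"tx":0,"ty":0,"tz":0,"wx":0,"wy":0,"wz":0},
    {"tx":0,"ty":0,"tz":0,"wx":0,"wy":0,"wz":0},
    {"tx":0,"ty":0,"tz":0,"wx":0,"wy":0,"wz":0},
    {"tx":0,"ty":0,"tz":0,"wx":0,"wy":0,"wz":0},
    {"tx":0,"ty":0,"tz":0,"wx":0,"wy":0,"wz":0},
    {"tx":0,"ty":0,"tz":0,"wx":0,"wy":0,"wz":0},
    {"tx":0,"ty":0,"tz":0,"wx":0,"wy":0,"wz":0},
    {"tx":0,"ty":0,"tz":0,"wx":0,"wy":0,"wz":0},
    {"tx":0,"ty":0,"tz":0,"wx":0,"wy":0,"wz":0}
  ]
}}

```text
time: 24.4
eef_pos: [0.4273, -0.4219, 0.2752]
tcp_rot: [0.862, -0.508, -0.0, 0.0]
contact_force: [-0.2, 0.1, -0.4]
opening: 0.12
```

```bash
python3 look2.py g13; python3 -c "
import pickle,numpy as np
a=[pickle.load(open(f'g{i}.pkl','rb'))['top']['img'].astype(float).mean(2) for i in(11,12,13)]
np.set_printoptions(linewidth=160)
for x in a: print(x[176:192,386:406].astype(int))
"
```

```text
t 24.50 pos [ 0.4273 -0.4219  0.2752] xang -61.02 tilt 0.00  F [-0.4 -0.1 -1.8] open 0.123
shift [-260.5 -201.2   -0.8] rot [ 0.     -0.     -0.0004]
[[139 130 122 104  76  49  45  75 110 141 160 172 174 168 164 162 162 163 161 159]
 [105  91  81  76  81  83  73  62  67  98 136 165 177 174 165 159 159 157 152 140]
 [ 58  48  53  84 126 145 138 113  76  61  89 124 141 147 146 142 139 133 123 105]
 [ 32  32  64 115 165 191 194 174 130  84  60  66  81  92 100  98  94  91  79  62]
 [ 27  42  84 140 185 213 221 213 184 146 107  84  75  64  58  53  48  46  37  31]
 [ 32  58 110 163 202 222 226 225 215 192 167 150 141 119  93  71  60  45  29  20]
 [ 33  72 132 181 210 223 225 225 222 212 195 189 186 172 146 127 113  86  45  18]
 [ 35  77 138 188 212 221 225 224 224 217 204 194 193 186 176 175 169 128  67  26]
 [ 32  76 140 187 210 221 223 223 224 221 214 203 195 195 203 209 199 155  86  29]
 [ 34  71 130 177 206 220 223 223 223 223 221 217 212 213 219 217 197 150  82  28]
 [ 31  58 109 162 201 222 224 224 223 223 224 223 222 222 218 204 173 121  60  21]
 [ 28  42  89 147 191 213 222 224 224
[... 2336 characters left out ...]
07 195 181 171 171 162 125  74  35]
 [ 30  54 104 157 197 218 223 223 223 223 223 219 213 206 206 206 189 144  83  36]
 [ 28  47  95 154 191 211 222 223 223 223 224 224 223 222 222 218 193 143  80  30]
 [ 29  35  75 130 171 198 218 224 223 223 223 224 226 224 220 206 177 125  65  23]
 [ 31  30  51  94 138 174 201 215 220 222 223 223 222 219 209 196 172 125  66  24]
 [ 28  29  34  57  94 135 165 187 204 216 221 221 210 197 185 188 189 163 114  63]
 [ 29  31  31  35  56  84 114 143 168 190 201 200 182 157 141 156 184 190 166 121]
 [ 29  30  32  30  33  43  63  88 114 135 145 146 131 103  80  99 141 175 184 165]
 [ 31  30  32  30  30  31  35  44  60  71  76  77  68  50  35  47  85 125 156 172]]
```

```bash
python3 -c "
from plant import ctrl
print(ctrl.sign_off())"
```

```text
the job is handed in; nothing more can be done
None
```

I pushed the ball along the rods at about 20 mm/s until it dropped into the dish. I then laid the spatula back flat where it had been, lifted the dish by its grip and carried it level to under the lens. I handed the job in at about 24.5 s while still holding it.

My last checks before handing in:
- **Position:** the pocket measures about (0.548, -0.354) against a lens axis of about (0.549, -0.354). The pocket's height is about 110 mm, from arm readings and the level check below.
- **Level:** two-camera triangulation, done just before a final nudge of about 3 mm, showed the dish level. The tool tilt read 0.0° after the nudge.
- **At rest:** the last two pictures, 1.3 s apart, are the same except for noise, and no contact force showed.

Some things I could not fully confirm:
- **Ball:** at the end it was mostly hidden by the lens. I last saw it clearly in the pocket just after lifting, and saw its edge there on arrival under the lens. That it was still there at the end is inferred from the gentle motion and the unchanging pictures.
- **Dish position:** predicting it from the rack position and the arm gives (0.551, -0.354), 3 mm from the camera value but well inside the 15 mm allowed.
- **Bystanders:** I compared these only by eye in the pictures; none looked moved.

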